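# Slide the pepper mill home into the condiment rack

### The arm

A 7-joint arm with a two-finger parallel gripper is mounted at the origin on a cart in front of the work surface, level with it; the furniture and walls round the work are solid. World frame = base frame: x ahead of the robot, y to its left, z up, the work surface at z = 0. Lengths are in m, angles in rad, forces in N, time in s.
With the tool pointing down it reaches from about 0.35 to 0.775 m from the base axis. Payload 3.1 kg.
Tool frame: the origin (TCP) lies at the very end of the fingers, on their centre line; the grasp point (between the pads) lies 19 mm behind it; z points along the fingers, y is the line along which they close (so a half turn about z gives the same grasp; the last joint's range is limited). The gripper opens to 85 mm and grips with 20 to 120 N. Pads are 22 mm wide; open, the fingers measure 114 mm over their backs; the gripper's body (76 mm by 85 mm) begins 54 mm behind the grasp point. The pads swing forward as they close: fully open they stand 13 mm farther back than shut.
Start: joints at [-1.27, 0.311, 0.014, 1.512, -0.004, 1.319, -0.027], TCP at [0.185, 0.518, 0.231] pointing down, gripper open.
Joint ranges: [-2.7, 2.7], [-0.3, 1.91], [-1.27, 1.3], [0.12, 2.57], [-1.44, 4.58], [0.2, 2.03], [-3.05, 3.05]. Speed limits (rad/s): [2.79, 2.79, 3.14, 3.14, 3.14, 3.14, 3.14].

### API

Orientations are given as a unit quaternion [x, y, z, w].
In Python, from bench import sensors, viewer, order gives the robot as it stands.
- The arm moves only by the shell command python3 -m creep 'ROWS'. ROWS is JSON, a list of rows, each an object of numbers: "fingers": the opening, from 0 (shut) to 1 (fully open); "dx", "dy", "dz": the shift along the tool's x, y, z in units of 0.2 m (1.0 is 0.2 m); "yaw": the turn about the tool's z in units of pi rad (1.0 is pi rad). A call has 1 to 8 rows; each row shifts and turns the commanded pose from where the row before left it, along the tool's axes as they then stand; what a row does not reach is not made up. A row lasts 1/8 s, in which the tool goes at most 62.5 mm and 10.7 degrees, less where a joint would pass 70% of its speed; a pose out of reach is approached as far as the arm can. A call with a number of a shift or a turn outside -1 to 1 is refused whole. A call with a gripper value outside its range is refused whole. The fingers move at their own pace and stop on an object; the grip force is fixed at half the most. Time passes only in rows, so rows that do not move let the fingers close. It gives the time, the measured TCP pose, the force, the opening and the grip force at its end, in the units of the state.
- sensors.state(): the state, without advancing time (a new reading comes with each control period).
- viewer.capture(name): name is "scene" or "top" or "wrist"; returns (picture, depth): 384x512x3 uint8, red, green, blue; 384x512 float32, m along the optical axis (not along the pixel's ray), 0 where there is no reading.
- viewer.camera_params(name): a dict with "fx", "fy", "cx", "cy" (pixels), "rvec" (rotation vector, rad) and "tvec" (3), from world to camera coordinates, as OpenCV has them. Camera axes: x right, y down, z forward; pixel columns grow to the right and rows downward; lengths in m; the calibration is good to about 2 mm. A picture is of the moment at which its call begins: read the wrist's pose just before it. camera_params takes no time and is no camera call; for the wrist camera it gives the pose at the moment of the call.
- order.close_job(): hands the job in; it is judged then, once.
The state is a dict: "clock": time; "joint_positions": joint angles; "qvel": joint speeds; "joint_efforts": joint torques, N m; "tool_pos": TCP position; "tcp_rot": TCP orientation; "force": force on the tool from outside, world axes, zero at the start; "wrist_torque": the same for the moment, N m; "finger_gap": opening from 0.0 (shut) to 1.0 (fully open); "grasp_force": force on a finger pad.
Only numpy, scipy, OpenCV 4.12 (cv2) and the standard library are available. Lean on these libraries where they do the work, as an engineer would, in place of code of your own. Each camera call takes 0.05 s, during which the arm holds its last target. There are 200 camera calls.

### The job

Push the tall wooden pepper mill that stands out on the worktop to the right of the low wooden rack, low down on its body, gently across the worktop into the rack's empty bay until it rests against the back rail. It must slide upright on its foot: do not tip it, pick it up or carry it, and leave the salt shaker in the other bay and the jars behind the mill's way where they stand.

Things in the scene. Friction and masses are not known exactly. Their poses are not given: they have to be found in the camera images.
- pepper_mill: Turned wooden pepper mill, a round waisted column, 58 mm across at the foot, 170 mm tall, about 0.18 kg, standing loose to the right of the rack. Origin: centre of its underside; z up along its axis. It slides under a few newtons pushed in its lowest 30 mm and tips when pushed high, so keep the gripper's body from leaning on its upper part.
- rack: Low floorless wooden rack, fixed, open to the robot's right. A back rail and three side rails (12 mm thick) form two bays side by side, each 96 mm wide, 50 mm deep, middles at x = +54 and -54 mm; rails 30 mm high, a thin steel rod 62 mm up over the back rail. Origin: on the worktop, mid-width, at the back rail's inner face; y points into the rack (push in along +y), x along the back rail.
- free_bay (a point): The empty bay: point on the worktop at the foot of the back rail's inner face, mid-width of the bay; axes as the rack's. A mill fully home stands with its centre 29 mm before this point (at y = -29 mm).
- salt_shaker: Short salt shaker, 44 mm across, 90 mm tall, standing loose in the rack's other bay. Origin: centre of its underside.
- spice_jar: Spice jar, 41 mm across, 105 mm tall, standing loose behind the mill's way, the nearest to the rack. Origin: centre of its underside.
- jar: Squat jar with a lid, 60 mm across, 85 mm tall, standing loose behind the mill's way, the farthest to the right. Origin: centre of its underside. Wall cabinets (0.45 m up) overhang the worktop from about these jars backward, and a microwave hangs over the stove on the left: keep the arm clear of them.
- spice_jar_b: Another spice jar, 41 mm across, 105 mm tall, standing loose behind the mill's way, between the other spice jar and the squat jar. Origin: centre of its underside.
There are look-alikes about, which are no part of the job. Several things look just like the pepper_mill: the one meant starts farthest to the robot's right. Leave any green look-alike of the salt_shaker alone.

How it is judged:
By the outcome, as a careful person would: the job done as asked, in the order asked, and still so for the second after the job is handed in, with the robot touching nothing.
It also fails if it takes over 48 s, if anything falls off the work surface, if the arm or the gripper's body presses on something with over 40 N, if the wrist force passes 120 N, or if a joint passes its speed limit or range.

## Working session

There is one attempt and no reset: what is moved stays moved. The work goes in short steps, Python scripts to look and compute and a shell command to move; the robot and the scene stay as the last step left them, time stands still between calls to the robot, and variables do not carry over. Pictures are saved under pics/ and viewed, at most 10 in all, crops included, and the job is handed in when it is done.

```bash
ls; mkdir -p pics; cat > h.py <<'E'
import numpy as np,cv2
from bench import sensors,viewer,order
def cam(n):
    p=viewer.camera_params(n);R=cv2.Rodrigues(np.array(p['rvec'],float))[0];return p,R,np.array(p['tvec'],float).ravel()
def cloud(n,d):
    p,R,t=cam(n);v,u=np.mgrid[:d.shape[0],:d.shape[1]]
    P=np.stack([(u-p['cx'])/p['fx']*d,(v-p['cy'])/p['fy']*d,d],-1);W=(P-t)@R
    W[d==0]=np.nan;return W
def save(n,img): cv2.imwrite('pics/'+n,img[...,::-1])
E
python3 - <<'E'
from h import *
ims=[]
for n in('scene','top'):
    s,d=viewer.capture(n);save(n+'0.png',s);np.savez('/tmp/'+n,s=s,W=cloud(n,d));ims.append(s)
    p,R,t=cam(n);print(n,p['fx'],-R.T@t)
s=sensors.state();print(s)
E
```

```text
pics
scene 427.7667487358187 [0.2953602  0.35352387 0.68637435]
top 355.8834563112099 [ 0.52364826 -0.13417707  0.88824216]
{'clock': 0.1, 'joint_positions': array([-1.2697162 ,  0.31167699,  0.0139591 ,  1.51290259, -0.00439585,
        1.31923277, -0.02718119]), 'qvel': array([-7.49002928e-05, -7.01836647e-04, -1.08233156e-03, -3.89795468e-03,
        6.62311978e-05, -1.50802371e-04, -1.10726823e-03]), 'joint_efforts': array([ 8.97548543e-04, -3.80849218e+01,  1.46825588e-01, -2.31240052e+01,
        1.22851171e-02,  8.09142482e-03,  6.20963334e-06]), 'tool_pos': array([0.18460589, 0.51738299, 0.23031009]), 'tcp_rot': array([ 1.70488746e-01,  9.85359015e-01, -1.08491937e-03, -1.44632514e-04]), 'force': array([ 0.2785436 ,  0.62146892, -0.35265696]), 'wrist_torque': array([ 0.02549541, -0.03219645, -0.01309464]), 'grasp_force': 0.0, 'finger_gap': 0.9980872981988812}
```

View pics/scene0.png

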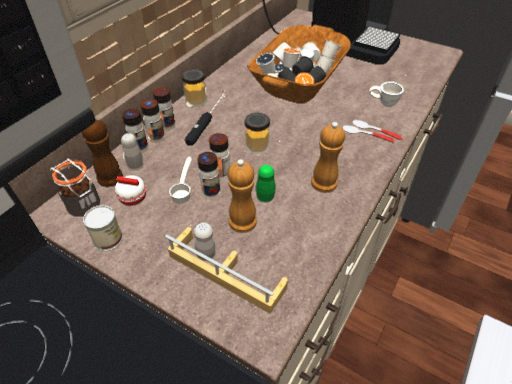

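View pics/top0.png

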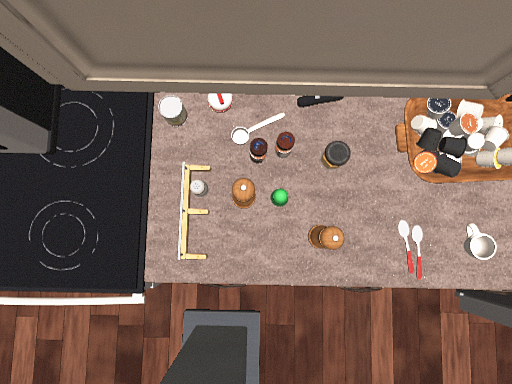

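Candidates for the mill, as scene / top pixels:
- (326,160) / (330,237): brown mill, farthest right, so this is the one I choose.
- (242,195) / (243,190): look-alike beside the rack.
- (103,150): dark look-alike on the left.

The salt shaker is in the far bay at top (198,187), so the near bay at top (195,235) is the empty one. The green shaker is at top (280,197).

```bash
cat > m.py <<'E'
from h import *
def things(s,W):
    # blobs standing above worktop, in a height map
    hsv=cv2.cvtColor(s,cv2.COLOR_RGB2HSV)
    ok=np.isfinite(W[...,2])
    m=(ok&(W[...,2]>.012)&(W[...,2]<.2)&(W[...,0]<.75)&(W[...,0]>.2)).astype(np.uint8)
    n,l,st,c=cv2.connectedComponentsWithStats(m)
    for i in range(1,n):
        if st[i,4]<60: continue
        q=W[l==i];k=np.median(hsv[l==i],0)
        lo=q[(q[:,2]<.04)]; 
        print(st[i,:4],'px',st[i,4],'hsv',k,'min',q.min(0).round(3),'max',q.max(0).round(3))
E
python3 - <<'E'
from m import *
for n in('top','scene'):
    z=np.load(f'/tmp/{n}.npz');print(n);things(z['s'],z['W'])
z=np.load('/tmp/scene.npz');s=z['s'];W=z['W']
a=cv2.resize(s[110:200,290:370],None,fx=4,fy=4);save('crop.png',a)
t=np.load('/tmp/top.npz');T=t['W']
for v,u in((207,207),(240,330),(211,207),(257,205),(168,208),(235,185),(178,186),(250,186)):print(u,v,T[v,u].round(3))
E
```

```text
top
[274 135  21  23] px 359 hsv [  9. 133. 115.] min [ 0.718 -0.226  0.013] max [ 0.75  -0.185  0.108]
[250 138  18  26] px 376 hsv [  8. 114.  86.] min [ 0.702 -0.165  0.012] max [ 0.743 -0.126  0.108]
[396 138 116  46] px 4007 hsv [ 13.  80. 163.] min [ 0.649 -0.754  0.012] max [ 0.75  -0.459  0.107]
[319 141  32  30] px 668 hsv [14. 24. 85.] min [ 0.688 -0.356  0.012] max [ 0.745 -0.298  0.089]
[177 162  34  98] px 1448 hsv [ 22.  78. 248.] min [ 0.465 -0.027  0.012] max [0.693 0.036 0.091]
[232 178  23  30] px 576 hsv [ 14.  150.  194.5] min [ 0.592 -0.138  0.012] max [ 0.644 -0.083  0.172]
[270 189  18  18] px 251 hsv [ 65. 153. 164.] min [ 0.595 -0.217  0.026] max [ 0.632 -0.177  0.091]
[464 223  32  37] px 682 hsv [ 13.   29.  204.5] min [ 0.48  -0.706  0.012] max [ 0.564 -0.644  0.052]
[308 225  36  25] px 709 hsv [ 14. 149. 183.] min [ 0.496 -0.325  0.012] max [ 0.552 -0.272  0.17 ]
scene
[274   0 238 103] px 9932 hsv [20. 25. 52.] min [ 0.275 -1.142  0.012] max [ 0.75  -0.455  0.175]
[369  82  34  23] px 520 hsv [ 19.  29. 164.] min [ 0.48  -0.707  0.012] max [ 0.563 -0.64   0.051]
[244 113  26  39] px 880 hsv [ 18.  104.5 130. ] min [ 0.688 -0.356  0.012] max [ 0.745 -0.296  0.087]
[311 122  34  68] px 1410 hsv [ 15. 175. 127.] min [ 0.497 -0.317  0.012] max [ 0.552 -0.27   0.171]
[197 133  60  97] px 2956 hsv [ 15. 163. 119.] min [ 0.592 -0.224  0.012] max [ 0.75  -0.08   0.171]
[255 165  21  35] px 571 hsv [ 67. 206. 104.] min [ 0.595 -0.209  0.012] max [ 0.635 -0.175  0.091]
[165 223 123  88] px 2940 hsv [ 21. 102. 214.] min [ 0.465 -0.027  0.012] max [0.693 0.039 0.09 ]
207 207 [ 0.592 -0.021 -0.002]
330 240 [ 0.517 -0.294  0.156]
207 211 [ 0.58  -0.024  0.026]
205 257 [ 0.47  -0.023  0.025]
208 168 [ 0.685 -0.024  0.029]
185 235 [0.521 0.026 0.03 ]
186 178 [0.659 0.029 0.029]
186 250 [0.485 0.023 0.021]
```

View pics/crop.png

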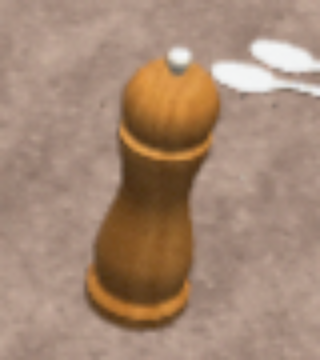

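The crop shows a brown turned wooden mill, standing free, with its foot at about crop (138,300). It matches the description. Next I'll fit the mill and the rack.

```bash
cat > fit.py <<'E'
from h import *
from scipy.optimize import least_squares
def circ(q,r=.029):
    f=lambda c:np.hypot(*(q[:,:2]-c).T)-r
    return least_squares(f,q[:,:2].mean(0),loss='soft_l1',f_scale=.002).x
def mill(box=(.44,.585,-.37,.08),zr=(.004,.011),ws=('top','scene'),Ws=None):
    for W in Ws:
        q=W.reshape(-1,3);q=q[np.isfinite(q[:,2])]
        b=q[(q[:,0]>box[0])&(q[:,0]<box[1])&(q[:,2]>.05)&(q[:,2]<.19)&(q[:,1]<box[3])&(q[:,1]>box[2])]
        k=b[b[:,2]>.16]
        print('knob',k.mean(0).round(4),len(k),'head ext',np.r_[b.min(0)[:2],b.max(0)[:2]].round(4))
        h=b.mean(0)
        f=q[(q[:,2]>zr[0])&(q[:,2]<zr[1])&(np.hypot(*(q[:,:2]-h[:2]).T)<.045)]
        if len(f)>5:print('foot circle',circ(f).round(4),len(f))
E
python3 - <<'E'
from fit import *
Ws=[np.load(f'/tmp/{n}.npz')['W'] for n in('top','scene')]
mill(box=(.44,.585,-.37,-.2),Ws=Ws)
for W in Ws:
    q=W.reshape(-1,3);q=q[np.isfinite(q[:,2])]
    r=q[(q[:,2]>.024)&(q[:,2]<.034)&(q[:,1]>-.04)&(q[:,1]<.06)&(q[:,0]>.44)&(q[:,0]<.71)]
    for y0,y1 in((-.025,.005),):
        a=r[(r[:,1]>y0)&(r[:,1]<y1)]
        for x0,x1 in((.455,.5),(.56,.6),(.67,.7)):
            b=a[(a[:,0]>x0)&(a[:,0]<x1)]
            if len(b)>4: print('rail',len(b),b[:,0].min().round(4),b[:,0].max().round(4),'miny',b[:,1].min().round(4),np.polyfit(b[:,1],b[:,0],1).round(3))
    for x0,x1 in((.49,.56),(.60,.67)):
        b=r[(r[:,0]>x0)&(r[:,0]<x1)&(r[:,1]>.01)]; 
        if len(b): print('back',len(b),np.percentile(b[:,1],[2,98]).round(4),b.mean(0).round(4))
E
```

```text
knob [ 0.5221 -0.3011  0.1674] 30 head ext [ 0.4987 -0.3246  0.5466 -0.2768]
foot circle [ 0.5241 -0.3008] 15
knob [ 0.5218 -0.2996  0.1667] 30 head ext [ 0.4983 -0.3173  0.5486 -0.2734]
foot circle [ 0.525  -0.3001] 61
rail 60 0.4648 0.4767 miny -0.0239 [0.013 0.472]
rail 62 0.5743 0.5846 miny -0.0248 [0.025 0.579]
rail 60 0.6804 0.6928 miny -0.0237 [0.087 0.687]
back 160 [0.0233 0.0354] [0.5249 0.0293 0.0287]
back 162 [0.0225 0.0348] [0.6344 0.0284 0.0286]
rail 101 0.4651 0.477 miny -0.0242 [-0.014  0.47 ]
rail 88 0.5724 0.5846 miny -0.0248 [-0.017  0.578]
rail 81 0.6799 0.693 miny -0.0249 [-0.052  0.685]
back 309 [0.0252 0.0386] [0.5248 0.0327 0.029 ]
back 273 [0.0119 0.0378] [0.6346 0.0312 0.0288]
```

```bash
python3 -m creep '[{"fingers":1,"yaw":-0.054,"dy":-0.15},{"yaw":-0.055,"dy":-0.2},{"dy":-0.2},{"dy":-0.2,"dx":-0.1},{"dy":-0.2,"dx":-0.15},{"dy":-0.2,"dx":-0.15},{"dy":-0.2,"dx":-0.15},{"dy":-0.2,"dx":-0.15}]'
```

```text
invalid input at $[0]: expected keys fingers, dx, dy, dz, yaw
```

```bash
python3 -m creep '[{"fingers":1,"yaw":-0.054,"dy":-0.15,"dx":0,"dz":0},{"fingers":1,"yaw":-0.055,"dy":-0.2,"dx":0,"dz":0},{"fingers":1,"yaw":0,"dy":-0.2,"dx":-0.05,"dz":0},{"fingers":1,"yaw":0,"dy":-0.2,"dx":-0.1,"dz":0},{"fingers":1,"yaw":0,"dy":-0.2,"dx":-0.15,"dz":0},{"fingers":1,"yaw":0,"dy":-0.2,"dx":-0.15,"dz":0},{"fingers":1,"yaw":0,"dy":-0.2,"dx":-0.15,"dz":0},{"fingers":1,"yaw":0,"dy":-0.2,"dx":-0.15,"dz":0}]'
```

```text
clock: 1.1
tool_pos: [0.3183, 0.2088, 0.2311]
tcp_rot: [0.0, 1.0, 0.0, -0.0]
force: [0.1, -0.5, -0.9]
finger_gap: 0.999
grasp_force: 0.0
```

```bash
python3 -m creep '[{"fingers":1,"yaw":0,"dy":-0.2,"dx":-0.1,"dz":0},{"fingers":1,"yaw":0,"dy":-0.2,"dx":-0.1,"dz":0},{"fingers":1,"yaw":0,"dy":-0.2,"dx":-0.1,"dz":0},{"fingers":1,"yaw":0,"dy":-0.2,"dx":-0.1,"dz":0},{"fingers":1,"yaw":0,"dy":-0.2,"dx":-0.05,"dz":0},{"fingers":1,"yaw":0,"dy":-0.2,"dx":0,"dz":0},{"fingers":1,"yaw":0,"dy":-0.2,"dx":0,"dz":0},{"fingers":1,"yaw":0,"dy":-0.2,"dx":0,"dz":0}]' && python3 -m creep '[{"fingers":1,"yaw":0,"dy":-0.2,"dx":0,"dz":0},{"fingers":1,"yaw":0,"dy":-0.2,"dx":0,"dz":0},{"fingers":1,"yaw":0,"dy":-0.2,"dx":0,"dz":0},{"fingers":1,"yaw":0,"dy":-0.2,"dx":0,"dz":0},{"fingers":1,"yaw":0,"dy":-0.2,"dx":0,"dz":0},{"fingers":1,"yaw":0,"dy":-0.2,"dx":0,"dz":0},{"fingers":1,"yaw":0,"dy":-0.2,"dx":0,"dz":0},{"fingers":1,"yaw":0,"dy":-0.1,"dx":0,"dz":0}]'
```

```text
clock: 2.1
tool_pos: [0.4072, -0.1108, 0.231]
tcp_rot: [0.0, 1.0, 0.0, -0.0]
force: [0.1, 0.3, -0.5]
finger_gap: 0.999
grasp_force: 0.0
clock: 3.1
tool_pos: [0.4064, -0.4119, 0.2305]
tcp_rot: [0.002, 1.0, -0.0, -0.001]
force: [0.2, 0.4, -0.2]
finger_gap: 0.998
grasp_force: 0.0
```

```bash
python3 -m creep '[{"fingers":1,"yaw":0,"dy":0,"dx":-0.15,"dz":0},{"fingers":1,"yaw":0,"dy":0,"dx":-0.15,"dz":0},{"fingers":1,"yaw":0,"dy":0,"dx":-0.15,"dz":0},{"fingers":1,"yaw":0,"dy":-0.03,"dx":-0.14,"dz":0.1},{"fingers":1,"yaw":0,"dy":0,"dx":0,"dz":0.2},{"fingers":1,"yaw":0,"dy":0,"dx":0,"dz":0.2},{"fingers":1,"yaw":0,"dy":0,"dx":0,"dz":0.2},{"fingers":1,"yaw":0,"dy":0,"dx":0,"dz":0}]'
python3 - <<'E'
from h import *
st=sensors.state();print(st['tool_pos'])
s,d=viewer.capture('scene');W=cloud('scene',d);save('s1.png',cv2.resize(s[0:260,200:500],None,fx=2,fy=2))
tz=st['tool_pos'][2];ty=st['tool_pos'][1]
m=np.isfinite(W[...,2])&(abs(W[...,0]-.524)<.05)&(W[...,1]<-.335)&(W[...,1]>-.53)
q=W[m]
for a in np.arange(-.01,.14,.01):
    k=q[(q[:,2]>tz+a)&(q[:,2]<tz+a+.01)]
    if len(k)>3:print(round(a,3),len(k),'rel y',(np.percentile(k[:,1],[2,98])-ty).round(3),'x',np.percentile(k[:,0],[2,98]).round(3))
E
```

```text
clock: 4.1
tool_pos: [0.5236, -0.4128, 0.0867]
tcp_rot: [0.0, 1.0, 0.003, -0.003]
force: [-0.2, 0.0, 0.5]
finger_gap: 0.996
grasp_force: 0.0
[ 0.52360916 -0.41275683  0.08674256]
0.01 25 rel y [-0.045  0.05 ] x [0.512 0.528]
0.02 42 rel y [-0.047  0.057] x [0.512 0.527]
0.03 59 rel y [-0.047  0.057] x [0.513 0.531]
0.04 58 rel y [-0.048  0.057] x [0.513 0.531]
0.05 26 rel y [-0.061  0.062] x [0.511 0.52 ]
0.06 102 rel y [-0.071  0.075] x [0.511 0.535]
0.07 101 rel y [-0.066  0.075] x [0.507 0.535]
0.08 93 rel y [-0.029  0.072] x [0.507 0.535]
0.09 123 rel y [-0.015  0.072] x [0.505 0.541]
0.1 149 rel y [-0.011  0.07 ] x [0.505 0.542]
0.11 161 rel y [0.015 0.069] x [0.512 0.535]
0.12 60 rel y [0.02  0.039] x [0.496 0.544]
0.13 158 rel y [0.001 0.038] x [0.488 0.553]
0.14 164 rel y [-0.001  0.037] x [0.487 0.556]
```

View pics/s1.png

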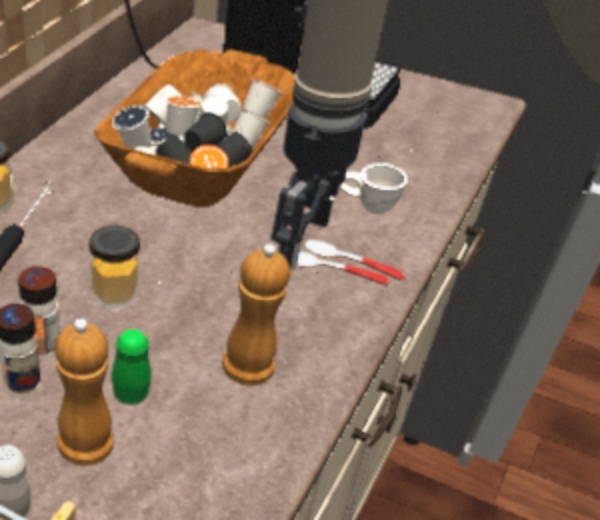

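The mill is straight ahead at crop (250,320). The open gripper's knuckles stick out 75 mm from the axis, against 57 mm at the tips. I need the mill's profile to find a push geometry that touches only the foot.

```bash
python3 - <<'E'
from h import *
for n in('scene','top'):
    W=np.load(f'/tmp/{n}.npz')['W'];q=W.reshape(-1,3);q=q[np.isfinite(q[:,2])]
    r=np.hypot(q[:,0]-.524,q[:,1]+.3003)
    print(n,[(int(z*1000),*(np.percentile(r[k],[20,50,90])*1000).round(0)) for z in np.arange(.005,.17,.008) if (k:=(abs(q[:,2]-z)<.004)&(r<.045)).sum()>4])
p,R,t=cam('wrist');print('wrist cam',-R.T@t, R[2])
s,d=viewer.capture('wrist');W=cloud('wrist',d);save('w1.png',s)
st=sensors.state();T=st['tool_pos'];print(T)
q=W.reshape(-1,3);q=q[np.isfinite(q[:,2])]-T
for a in np.arange(0,.14,.01):
    k=q[(q[:,2]>a)&(q[:,2]<a+.01)&(abs(q[:,0])<.05)&(abs(q[:,1])<.085)]
    if len(k)>3:
        for s_ in(1,-1):
            j=k[k[:,1]*s_>0]
            if len(j)>3:print(round(a,2),s_,'y',np.percentile(j[:,1],[2,98]).round(3),'x',np.percentile(j[:,0],[2,98]).round(3))
E
```

```text
scene [(5, np.float64(28.0), np.float64(30.0), np.float64(42.0)), (13, np.float64(26.0), np.float64(27.0), np.float64(30.0)), (21, np.float64(25.0), np.float64(26.0), np.float64(27.0)), (29, np.float64(26.0), np.float64(27.0), np.float64(27.0)), (37, np.float64(26.0), np.float64(27.0), np.float64(28.0)), (45, np.float64(24.0), np.float64(26.0), np.float64(27.0)), (53, np.float64(22.0), np.float64(23.0), np.float64(26.0)), (61, np.float64(21.0), np.float64(22.0), np.float64(23.0)), (69, np.float64(19.0), np.float64(20.0), np.float64(21.0)), (77, np.float64(17.0), np.float64(18.0), np.float64(19.0)), (85, np.float64(17.0), np.float64(18.0), np.float64(19.0)), (93, np.float64(18.0), np.float64(19.0), np.float64(20.0)), (101, np.float64(19.0), np.float64(20.0), np.float64(22.0)), (109, np.float64(21.0), np.float64(22.0), np.float64(23.0)), (117, np.float64(22.0), np.float64(23.0), np.float64(25.0)), (125, np.float64(21.0), np.float64(22.0), np.float64(24.0)), (133, np.float64(23.0), np.float64(23.0), np.float64(25.0)), (141, np.float64(21.0), np.float64(23.0), np.float64(25.0)), (149, np
[... 1386 characters left out ...]
2] x [-0.012  0.009]
0.02 1 y [0.043 0.056] x [-0.012  0.009]
0.02 -1 y [-0.055 -0.042] x [-0.012  0.009]
0.03 1 y [0.043 0.056] x [-0.012  0.009]
0.03 -1 y [-0.055 -0.042] x [-0.012  0.009]
0.04 1 y [0.043 0.056] x [-0.012  0.008]
0.04 -1 y [-0.055 -0.042] x [-0.012  0.008]
0.05 1 y [0.043 0.068] x [-0.014 -0.003]
0.05 -1 y [-0.067 -0.042] x [-0.014 -0.003]
0.06 1 y [0.04  0.073] x [-0.014  0.009]
0.06 -1 y [-0.072 -0.04 ] x [-0.014  0.009]
0.07 1 y [0.002 0.072] x [-0.018  0.008]
0.07 -1 y [-0.072 -0.002] x [-0.018  0.007]
0.08 1 y [0.001 0.066] x [-0.018 -0.006]
0.08 -1 y [-0.066 -0.001] x [-0.018 -0.006]
0.09 1 y [0.012 0.031] x [-0.021 -0.015]
0.09 -1 y [-0.03  -0.011] x [-0.021 -0.014]
```

View pics/w1.png

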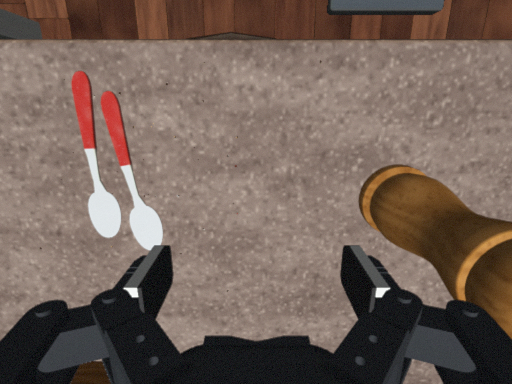

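The wrist view shows the mill's foot at (400,200) and the spoons at (120,180). Leading with the back of an open finger would make the knuckle touch first. The other way is to lead with a finger's flat side, with the mill 53 mm sideways of the tool axis. I need the body's real outline to check whether the mill's head clears it there.

```bash
python3 - <<'E'
from h import *
T=sensors.state()['tool_pos'];print(T)
Q=[]
for n in('scene','top'):
    s,d=viewer.capture(n);q=cloud(n,d).reshape(-1,3);Q.append(q[np.isfinite(q[:,2])]-T)
q=np.vstack(Q)
for z0,z1 in((.07,.09),(.09,.11),(.11,.125),(.125,.14),(.14,.16),(.16,.19)):
    k=q[(q[:,2]>z0)&(q[:,2]<z1)&(np.hypot(q[:,0],q[:,1])<.09)]
    a=np.degrees(np.arctan2(k[:,1],k[:,0]));r=np.hypot(k[:,0],k[:,1])*1000
    print(z0,[(b,int(np.percentile(r[m],95))) for b in range(-180,180,15) if (m:=(a>=b)&(a<b+15)).sum()>3])
E
```

```text
[ 0.52586428 -0.41599206  0.09189464]
0.07 [(-135, 33), (-120, 37), (-105, 71), (60, 43), (75, 74), (90, 73), (105, 44), (120, 32)]
0.09 [(-165, 21), (-150, 25), (45, 30), (60, 32), (75, 71), (90, 72), (105, 38), (120, 31), (135, 25), (150, 22)]
0.11 [(75, 68), (90, 67), (105, 39)]
0.125 [(30, 37), (45, 37), (60, 38), (75, 39), (90, 39), (105, 40), (120, 39), (135, 38), (150, 37), (165, 38)]
0.14 [(-180, 37), (15, 37), (30, 37), (45, 38), (60, 38), (75, 38), (90, 39), (105, 39), (120, 39), (135, 38), (150, 38), (165, 38)]
0.16 [(-180, 37), (-165, 36), (0, 37), (15, 37), (30, 37), (45, 38), (60, 38), (75, 38), (90, 37), (105, 38), (120, 38), (135, 38), (150, 38), (165, 37)]
```

The body is round with r = 38 mm. With the mill at tool (−40, −52) mm its head clears the body by about 4 mm, and only the finger's side touches the foot. I'll yaw −90° so tool −x points along world +y and the camera side trails, then move to x = 0.472.

```bash
python3 -m creep '[{"fingers":1,"yaw":-0.055,"dy":0,"dx":0,"dz":0},{"fingers":1,"yaw":-0.055,"dy":0,"dx":0,"dz":0},{"fingers":1,"yaw":-0.055,"dy":0,"dx":0,"dz":0},{"fingers":1,"yaw":-0.055,"dy":0,"dx":0,"dz":0},{"fingers":1,"yaw":-0.055,"dy":0,"dx":0,"dz":0},{"fingers":1,"yaw":-0.055,"dy":0,"dx":0,"dz":0},{"fingers":1,"yaw":-0.055,"dy":0,"dx":0,"dz":0},{"fingers":1,"yaw":-0.055,"dy":0,"dx":0,"dz":0}]' && python3 -m creep '[{"fingers":1,"yaw":-0.055,"dy":0,"dx":0,"dz":0},{"fingers":1,"yaw":-0.005,"dy":0,"dx":0,"dz":0},{"fingers":1,"yaw":0,"dy":0.13,"dx":0,"dz":0},{"fingers":1,"yaw":0,"dy":0.13,"dx":0,"dz":0.1},{"fingers":1,"yaw":0,"dy":0,"dx":0,"dz":0.1},{"fingers":1,"yaw":0,"dy":0,"dx":0,"dz":0.1},{"fingers":1,"yaw":0,"dy":0,"dx":0,"dz":0.05},{"fingers":1,"yaw":0,"dy":0,"dx":0,"dz":0}]'; python3 -c "
from h import *
print(sensors.state()['joint_positions'].round(2))"
```

```text
clock: 5.3
tool_pos: [0.5176, -0.4099, 0.0774]
tcp_rot: [-0.556, 0.831, 0.018, -0.009]
force: [0.1, 1.5, -3.0]
finger_gap: 1.001
grasp_force: 0.0
clock: 6.3
tool_pos: [0.4634, -0.3884, 0.0027]
tcp_rot: [-0.616, 0.787, 0.027, -0.01]
force: [0.1, -0.8, 0.9]
finger_gap: 1.001
grasp_force: 0.0
[ 1.27  0.93 -1.03  1.53  0.82  1.22  2.99]
```

The last joint is at its range limit (2.99). I'll lift, back off, and turn the other way.

```bash
python3 -m creep '[{"fingers":1,"yaw":0,"dy":0,"dx":0.1,"dz":-0.15},{"fingers":1,"yaw":0,"dy":0,"dx":0.1,"dz":-0.2},{"fingers":1,"yaw":0.055,"dy":0,"dx":0,"dz":-0.1},{"fingers":1,"yaw":0.055,"dy":0,"dx":0,"dz":0},{"fingers":1,"yaw":0.055,"dy":0,"dx":0,"dz":0},{"fingers":1,"yaw":0.055,"dy":0,"dx":0,"dz":0},{"fingers":1,"yaw":0.055,"dy":0,"dx":0,"dz":0},{"fingers":1,"yaw":0.055,"dy":0,"dx":0,"dz":0}]'; python3 -c "
from h import *
print(sensors.state()['joint_positions'].round(2))"
```

```text
clock: 7.3
tool_pos: [0.4591, -0.4302, 0.0938]
tcp_rot: [-0.143, 0.989, 0.018, -0.021]
force: [-0.3, 0.2, 0.0]
finger_gap: 1.002
grasp_force: 0.0
[ 1.29  0.84 -1.03  1.38  0.7   1.37  2.1 ]
```

```bash
python3 -m creep '[{"fingers":1,"yaw":0.055,"dy":0,"dx":0,"dz":0},{"fingers":1,"yaw":0.055,"dy":0,"dx":0,"dz":0},{"fingers":1,"yaw":0.055,"dy":0,"dx":0,"dz":0},{"fingers":1,"yaw":0.055,"dy":0,"dx":0,"dz":0},{"fingers":1,"yaw":0.055,"dy":0,"dx":0,"dz":0},{"fingers":1,"yaw":0.055,"dy":0,"dx":0,"dz":0},{"fingers":1,"yaw":0.055,"dy":0,"dx":0,"dz":0},{"fingers":1,"yaw":0.055,"dy":0,"dx":0,"dz":0}]' && python3 -m creep '[{"fingers":1,"yaw":0.055,"dy":0,"dx":0,"dz":0},{"fingers":1,"yaw":0.055,"dy":0,"dx":0,"dz":0},{"fingers":1,"yaw":0.041,"dy":0,"dx":0,"dz":0},{"fingers":1,"yaw":0,"dy":0,"dx":0,"dz":0}]';python3 -c "
from h import *
s=sensors.state();print(s['joint_positions'].round(3),s['tool_pos'],s['tcp_rot'])
from scipy.spatial.transform import Rotation as R
print(R.from_quat(s['tcp_rot']).as_matrix().round(3))"
```

```text
clock: 8.3
tool_pos: [0.4593, -0.4299, 0.0938]
tcp_rot: [0.52, 0.853, 0.0, -0.027]
force: [0.3, -0.4, -0.2]
finger_gap: 1.001
grasp_force: 0.0
clock: 8.8
tool_pos: [0.4591, -0.4299, 0.0937]
tcp_rot: [0.704, 0.71, -0.006, -0.027]
force: [-0.3, 0.5, 0.5]
finger_gap: 1.001
grasp_force: 0.0
[ 1.104  0.697 -0.635  1.387  0.415  1.248  0.437] [ 0.45914846 -0.42991289  0.09373795] [ 0.70379467  0.70987695 -0.00630873 -0.026608  ]
[[-0.008  0.999 -0.047]
 [ 1.     0.009  0.028]
 [ 0.029 -0.046 -0.999]]
```

```bash
python3 -m creep '[{"fingers":1,"yaw":0,"dy":0.0715,"dx":-0.014,"dz":0.11},{"fingers":1,"yaw":0,"dy":0,"dx":0,"dz":0.15},{"fingers":1,"yaw":0,"dy":0,"dx":0,"dz":0.12},{"fingers":1,"yaw":0,"dy":0,"dx":0,"dz":0.06},{"fingers":1,"yaw":0,"dy":0,"dx":0.1,"dz":0.022},{"fingers":1,"yaw":0,"dy":0,"dx":0.14,"dz":0.004},{"fingers":1,"yaw":0,"dy":0,"dx":0.1,"dz":0.003},{"fingers":1,"yaw":0,"dy":0,"dx":0.04,"dz":0.001}]'; cat > look.py <<'E'
from fit import *
from scipy.spatial.transform import Rotation as R
def look(box,name=None):
    s=sensors.state();T=s['tool_pos'];M=R.from_quat(s['tcp_rot']).as_matrix();print(T.round(4),M.round(3).tolist(),s['force'].round(1))
    a,d=viewer.capture('scene');W=cloud('scene',d)
    hsv=cv2.cvtColor(a,cv2.COLOR_RGB2HSV);ok=(hsv[...,0]>8)&(hsv[...,0]<22)&(hsv[...,1]>120)
    W[~ok]=np.nan;mill(box=box,zr=(.003,.013),Ws=[W])
    q=W.reshape(-1,3);q=q[np.isfinite(q[:,2])];q=q[(q[:,0]>box[0])&(q[:,0]<box[1])&(q[:,1]>box[2])&(q[:,1]<box[3])]
    for z,r in((.02,.0255),(.036,.0268),(.08,.018),(.135,.0235)):
        k=q[abs(q[:,2]-z)<.006]
        if len(k)>8:print(z,circ(k,r).round(4),len(k))
    if name:save(name,a)
E
python3 - <<'E'
from look import *
look((.47,.585,-.37,-.2),'s2.png')
E
```

```text
clock: 9.8
tool_pos: [0.4685, -0.3528, 0.0014]
tcp_rot: [0.704, 0.71, -0.006, -0.027]
force: [0.5, -0.6, -0.3]
finger_gap: 0.997
grasp_force: 0.0
[ 0.4685 -0.3528  0.0014] [[-0.009, 0.999, -0.047], [1.0, 0.01, 0.029], [0.03, -0.046, -0.998]] [ 0.5 -0.6 -0.3]
knob [nan nan nan] 0 head ext [ 0.498  -0.3673  0.5445 -0.2747]
foot circle [ 0.5251 -0.3004] 79
0.02 [ 0.5246 -0.3   ] 104
0.036 [ 0.5246 -0.3004] 96
0.08 [ 0.5235 -0.3003] 82
0.135 [ 0.5223 -0.3008] 100fit.py:11: RuntimeWarning: Mean of empty slice.
  print('knob',k.mean(0).round(4),len(k),'head ext',np.r_[b.min(0)[:2],b.max(0)[:2]].round(4))
  ret = um.true_divide(
```

View pics/s2.png

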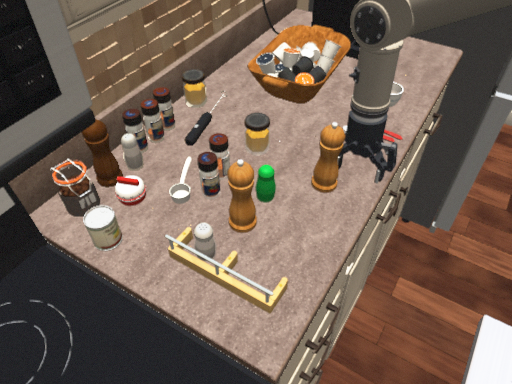

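The finger is to the right of the mill at about (350,155), and the mill is still upright. I'll start the gentle push.

```bash
python3 -m creep '[{"fingers":1,"yaw":0,"dy":0.0125,"dx":0.01,"dz":0.001},{"fingers":1,"yaw":0,"dy":0,"dx":0.02,"dz":0.0006},{"fingers":1,"yaw":0,"dy":0.0003,"dx":0.02,"dz":0.0006},{"fingers":1,"yaw":0,"dy":0.0003,"dx":0.02,"dz":0.0006},{"fingers":1,"yaw":0,"dy":0.0003,"dx":0.02,"dz":0.0006},{"fingers":1,"yaw":0,"dy":0.0003,"dx":0.02,"dz":0.0006},{"fingers":1,"yaw":0,"dy":0.0003,"dx":0.02,"dz":0.0006},{"fingers":1,"yaw":0,"dy":0.0003,"dx":0.02,"dz":0.0006}]'; python3 - <<'E' 2>/dev/null
from look import *
look((.49,.585,-.37,-.2))
E
```

```text
clock: 10.85
tool_pos: [0.47, -0.3242, 0.0003]
tcp_rot: [0.705, 0.709, -0.007, -0.027]
force: [-0.9, -1.7, 0.8]
finger_gap: 0.999
grasp_force: 0.2
[ 4.700e-01 -3.242e-01  3.000e-04] [[-0.005, 0.999, -0.048], [1.0, 0.006, 0.029], [0.029, -0.048, -0.998]] [-0.9 -1.7  0.8]
knob [nan nan nan] 0 head ext [ 0.4966 -0.3177  0.5456 -0.256 ]
foot circle [ 0.5265 -0.2873] 75
0.02 [ 0.5257 -0.2863] 107
0.036 [ 0.5253 -0.2861] 97
0.08 [ 0.5236 -0.284 ] 76
0.135 [ 0.5206 -0.2824] 110
```

```bash
python3 -m creep '[{"fingers":1,"yaw":0,"dy":0,"dx":0,"dz":0},{"fingers":1,"yaw":0,"dy":0,"dx":0,"dz":0}]'; python3 - <<'E' 2>/dev/null
from look import *
look((.49,.585,-.37,-.2),'s3.png')
i=cv2.imread('pics/s3.png');cv2.imwrite('pics/s3c.png',cv2.resize(i[90:220,260:420],None,fx=4,fy=4))
E
```

```text
clock: 11.15
tool_pos: [0.4699, -0.3239, 0.0001]
tcp_rot: [0.705, 0.709, -0.006, -0.028]
force: [0.5, -0.2, 0.3]
finger_gap: 1.003
grasp_force: 0.0
[ 4.699e-01 -3.239e-01  1.000e-04] [[-0.005, 0.999, -0.048], [1.0, 0.007, 0.03], [0.03, -0.048, -0.998]] [ 0.5 -0.2  0.3]
knob [ 0.5156 -0.2828  0.163 ] 1 head ext [ 0.4966 -0.3338  0.5464 -0.2573]
foot circle [ 0.5266 -0.2865] 82
0.02 [ 0.5259 -0.2854] 107
0.036 [ 0.5253 -0.2857] 100
0.08 [ 0.5233 -0.2838] 75
0.135 [ 0.521  -0.2829] 112
```

View pics/s3c.png

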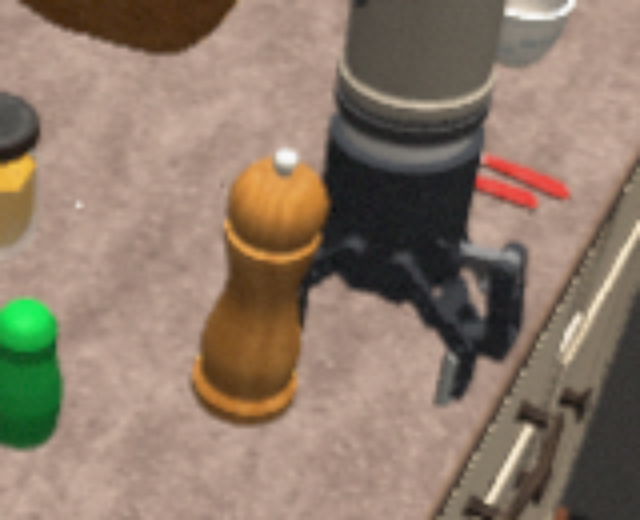

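```bash
cat > knob.py <<'E'
from h import *
def knob(x0,y0):
    for n in('scene','top'):
        a,d=viewer.capture(n);W=cloud(n,d);hsv=cv2.cvtColor(a,cv2.COLOR_RGB2HSV)
        m=np.isfinite(W[...,2])&(W[...,2]>.157)&(W[...,2]<.18)&(np.hypot(W[...,0]-x0,W[...,1]-y0)<.03)
        w=m&(hsv[...,1]<90)&(hsv[...,2]>100)
        print(n,'knob',W[w].mean(0).round(4),w.sum(),'max z',W[w][:,2].max().round(4) if w.any() else '')
        if n=='top':
            h=np.isfinite(W[...,2])&(W[...,2]>.12)&(W[...,2]<.175)&(np.hypot(W[...,0]-x0,W[...,1]-y0)<.035)&(hsv[...,0]>8)&(hsv[...,0]<22)&(hsv[...,1]>110)
            print('head ext',W[h].min(0).round(4),W[h].max(0).round(4))
E
python3 - <<'E'
from knob import *
for n in('scene','top'):
    z=np.load(f'/tmp/{n}.npz');W=z['W'];hsv=cv2.cvtColor(z['s'],cv2.COLOR_RGB2HSV)
    w=np.isfinite(W[...,2])&(W[...,2]>.157)&(W[...,2]<.18)&(np.hypot(W[...,0]-.522,W[...,1]+.3)<.03)&(hsv[...,1]<90)&(hsv[...,2]>100)
    print('before',n,W[w].mean(0).round(4),w.sum())
knob(.521,-.283)
E
python3 -m creep '[{"fingers":1,"yaw":0,"dy":0,"dx":-0.02,"dz":-0.0006},{"fingers":1,"yaw":0,"dy":0,"dx":-0.02,"dz":-0.0006},{"fingers":1,"yaw":0,"dy":0,"dx":0,"dz":0}]'; python3 - <<'E' 2>/dev/null
from look import *
from knob import knob
look((.49,.585,-.37,-.2))
knob(.521,-.283)
E
```

```text
before scene [ 0.5217 -0.2999  0.1673] 26
before top [ 0.5225 -0.302   0.167 ] 29
scene knob [ 0.5195 -0.2828  0.1666] 29 max z 0.1703
top knob [ 0.5188 -0.2859  0.168 ] 29 max z 0.1728
head ext [ 0.4984 -0.308   0.1201] [ 0.5462 -0.2601  0.164 ]
clock: 11.68
tool_pos: [0.4698, -0.333, 0.0002]
tcp_rot: [0.705, 0.709, -0.007, -0.027]
force: [-0.4, -0.3, -0.2]
finger_gap: 0.996
grasp_force: 0.0
[ 4.698e-01 -3.330e-01  2.000e-04] [[-0.004, 0.999, -0.048], [1.0, 0.006, 0.029], [0.029, -0.048, -0.998]] [-0.4 -0.3 -0.2]
knob [ 0.5227 -0.285   0.1611] 2 head ext [ 0.499  -0.3266  0.5465 -0.2597]
foot circle [ 0.527  -0.2866] 81
0.02 [ 0.5262 -0.2858] 107
0.036 [ 0.5259 -0.2867] 96
0.08 [ 0.5249 -0.2859] 82
0.135 [ 0.5236 -0.2866] 109
scene knob [ 0.523  -0.2855  0.1671] 28 max z 0.1703
top knob [ 0.5266 -0.2901  0.1678] 27 max z 0.1708
head ext [ 0.5026 -0.3145  0.1202] [ 0.5505 -0.2651  0.16  ]
```

The mill leaned about 2° while being pushed, because contact was on the belly at z≈36 mm. It settled upright when I backed off. I'll lower the finger to meet the foot flange and centre it 3 mm more.

```bash
python3 -m creep '[{"fingers":1,"yaw":0,"dy":0.015,"dx":0,"dz":0.01},{"fingers":1,"yaw":0,"dy":0,"dx":0,"dz":0.01},{"fingers":1,"yaw":0,"dy":0,"dx":0,"dz":0.007},{"fingers":1,"yaw":0,"dy":0,"dx":0,"dz":0}]' && python3 -m creep '[{"fingers":1,"yaw":0,"dy":0,"dx":0.02,"dz":0.0006},{"fingers":1,"yaw":0,"dy":0,"dx":0.015,"dz":0.0005},{"fingers":1,"yaw":0,"dy":0,"dx":0.015,"dz":0.0005},{"fingers":1,"yaw":0,"dy":0,"dx":0.015,"dz":0.0005},{"fingers":1,"yaw":0,"dy":0,"dx":0.015,"dz":0.0005}]';  python3 - <<'E' 2>/dev/null
from look import *
from knob import knob
look((.49,.585,-.37,-.2))
knob(.524,-.28)
E
```

```text
clock: 12.32
tool_pos: [0.4725, -0.3319, -0.0055]
tcp_rot: [0.705, 0.709, -0.007, -0.028]
force: [0.4, -0.7, 0.1]
finger_gap: 1.0
grasp_force: 0.0
clock: 12.95
tool_pos: [0.4727, -0.3162, -0.0052]
tcp_rot: [0.705, 0.709, -0.007, -0.027]
force: [0.3, -1.8, 1.4]
finger_gap: 1.004
grasp_force: 0.1
[ 0.4727 -0.3162 -0.0052] [[-0.005, 0.999, -0.048], [1.0, 0.006, 0.029], [0.029, -0.048, -0.998]] [ 0.3 -1.8  1.4]
knob [ 0.5271 -0.2705  0.1653] 2 head ext [ 0.4982 -0.3109  0.5467 -0.249 ]
foot circle [ 0.5279 -0.2787] 75
0.02 [ 0.5272 -0.2774] 109
0.036 [ 0.5265 -0.2777] 100
0.08 [ 0.525  -0.2755] 76
0.135 [ 0.5225 -0.2742] 108
scene knob [ 0.5178 -0.2763  0.168 ] 35 max z 0.174
top knob [ 0.5169 -0.2786  0.1676] 37 max z 0.1701
head ext [ 0.5001 -0.2974  0.1204] [ 0.5462 -0.2502  0.1649]
```

Still a slight lean, so contact is still on the belly. I'll measure the real tip height on the visible finger while backing off.

```bash
python3 -m creep '[{"fingers":1,"yaw":0,"dy":0,"dx":-0.03,"dz":-0.0009},{"fingers":1,"yaw":0,"dy":0,"dx":-0.03,"dz":-0.0009},{"fingers":1,"yaw":0,"dy":0,"dx":0,"dz":0}]'; python3 - <<'E' 2>/dev/null
from look import *
from knob import knob
s=sensors.state();T=s['tool_pos'];M=R.from_quat(s['tcp_rot']).as_matrix();print(T)
for n in('scene','top','wrist'):
    a,d=viewer.capture(n);q=cloud(n,d).reshape(-1,3);hsv=cv2.cvtColor(a,cv2.COLOR_RGB2HSV).reshape(-1,3)
    L=(q-T)@M
    m=np.isfinite(q[:,2])&(abs(L[:,0])<.02)&(abs(L[:,1])>.036)&(abs(L[:,1])<.062)&(q[:,2]>.002)&(q[:,2]<.05)
    m&=~((hsv[:,0]>8)&(hsv[:,0]<22)&(hsv[:,1]>120))
    for sg in(-1,1):
        k=L[m&(L[:,1]*sg>0)]
        print(n,sg,len(k),[(int(-z*1000),(np.percentile(k[j],[3,97],axis=0)[:,:2]*1000).round(0).tolist()) for z in np.arange(-.04,-.006,.004) if (j:=abs(k[:,2]-z)<.002).sum()>2])
knob(.524,-.28)
look((.49,.585,-.37,-.2))
E
```

```text
clock: 13.48
tool_pos: [0.4724, -0.329, -0.0055]
tcp_rot: [0.705, 0.708, -0.007, -0.027]
force: [-0.5, 0.8, -0.6]
finger_gap: 1.0
grasp_force: 0.0
[ 0.47244256 -0.32904931 -0.00550745]
scene -1 96 [(40, [[-3.0, -56.0], [12.0, -43.0]]), (36, [[-2.0, -56.0], [11.0, -47.0]]), (32, [[-2.0, -57.0], [12.0, -44.0]]), (28, [[1.0, -57.0], [11.0, -46.0]]), (24, [[1.0, -56.0], [12.0, -43.0]]), (20, [[6.0, -53.0], [12.0, -44.0]]), (16, [[6.0, -50.0], [10.0, -47.0]])]
scene 1 45 [(40, [[-6.0, 42.0], [11.0, 43.0]]), (36, [[-4.0, 42.0], [3.0, 43.0]]), (32, [[-6.0, 42.0], [3.0, 43.0]]), (28, [[-8.0, 42.0], [3.0, 43.0]]), (20, [[-10.0, 42.0], [1.0, 43.0]])]
top -1 18 [(24, [[7.0, -57.0], [11.0, -48.0]]), (16, [[2.0, -43.0], [7.0, -43.0]])]
top 1 2 []
wrist -1 2487 [(40, [[-8.0, -56.0], [13.0, -43.0]]), (36, [[-8.0, -56.0], [13.0, -43.0]]), (32, [[-8.0, -56.0], [13.0, -43.0]]), (28, [[-8.0, -56.0], [13.0, -43.0]]), (24, [[-8.0, -55.0], [13.0, -43.0]]), (20, [[-8.0, -54.0], [13.0, -43.0]]), (16, [[-8.0, -48.0], [12.0, -43.0]]), (12, [[-3.0, -44.0], [9.0, -43.0]])]
wrist 1 2707 [(40, [[-8.0, 42.0], [13.0, 55.0]]), (36, [[-8.0, 42.0], [13.0, 55.0]]), (32, [[-8.0, 42.0], [13.0, 55.0]]), (28, [[-8.0, 42.0], [13.0, 55.0]]), (24, [[-8.0, 42.0], [13.0, 55.0]]), (20, [[-8.0, 42.0], [13.0, 54.0]]), (16, [[-8.0, 42.0], [13.0, 46.0]]), (12, [[-2.0, 42.0], [8.0, 43.0]]), (8, [[10.0, 39.0], [14.0, 43.0]])]
scene knob [ 0.5238 -0.2765  0.1673] 29 max z 0.1703
top knob [ 0.5283 -0.2824  0.1671] 30 max z 0.1716
head ext [ 0.5045 -0.3066  0.1202] [ 0.5502 -0.257   0.1653]
[ 0.4727 -0.3277 -0.0054] [[-0.006, 0.999, -0.048], [1.0, 0.007, 0.03], [0.03, -0.048, -0.998]] [ 0.4 -0.8  0.6]
knob [nan nan nan] 0 head ext [ 0.5022 -0.3209  0.5494 -0.2533]
foot circle [ 0.5282 -0.2781] 77
0.02 [ 0.5275 -0.2777] 119
0.036 [ 0.5279 -0.2787] 96
0.08 [ 0.5272 -0.279 ] 81
0.135 [ 0.5268 -0.2798] 105
```

Tip outline, at tool-z depth back from the TCP: the outer part (y > 50) ends about 19 mm up and only the inner edge reaches lower. The 2.7° lean left over from the joint-limit event also moves the body towards the mill. I'll lift away and go high up ahead-left, where joint 6 reaches its limit. That should tilt the tool the useful way, with the tips outward and the body leaning back.

```bash
python3 -m creep '[{"fingers":1,"yaw":0,"dy":0,"dx":-0.05,"dz":-0.1},{"fingers":1,"yaw":0,"dy":-0.05,"dx":-0.05,"dz":-0.2},{"fingers":1,"yaw":0,"dy":-0.1,"dx":0,"dz":-0.25},{"fingers":1,"yaw":0,"dy":0,"dx":0,"dz":-0.25},{"fingers":1,"yaw":0,"dy":0,"dx":0,"dz":-0.25},{"fingers":1,"yaw":0,"dy":0,"dx":0.2,"dz":-0.25},{"fingers":1,"yaw":0,"dy":-0.05,"dx":0.25,"dz":-0.1},{"fingers":1,"yaw":0,"dy":-0.05,"dx":0.25,"dz":-0.1}]' && python3 -m creep '[{"fingers":1,"yaw":0,"dy":0,"dx":0.25,"dz":-0.1},{"fingers":1,"yaw":0,"dy":0,"dx":0.25,"dz":-0.1},{"fingers":1,"yaw":0,"dy":0,"dx":0.25,"dz":-0.1},{"fingers":1,"yaw":0,"dy":0,"dx":0.25,"dz":-0.1},{"fingers":1,"yaw":0,"dy":0,"dx":0.25,"dz":-0.1},{"fingers":1,"yaw":0,"dy":0,"dx":0.25,"dz":-0.1},{"fingers":1,"yaw":0,"dy":0,"dx":0.25,"dz":-0.1},{"fingers":1,"yaw":0,"dy":0,"dx":0.25,"dz":-0.1}]'; python3 -c "
from h import *
print(sensors.state()['joint_positions'].round(2))"
```

```text
clock: 14.78
tool_pos: [0.4366, -0.2163, 0.3]
tcp_rot: [0.705, 0.709, -0.006, -0.027]
force: [-0.6, -0.7, -0.2]
finger_gap: 1.002
grasp_force: 0.0
clock: 15.78
tool_pos: [0.4418, 0.1784, 0.4714]
tcp_rot: [0.705, 0.709, -0.006, -0.027]
force: [1.1, -0.1, 0.7]
finger_gap: 1.002
grasp_force: 0.0
[ 0.3   0.31 -1.02  1.06  0.22  1.92 -0.62]
```

```bash
python3 -m creep '[{"fingers":1,"yaw":0,"dy":0,"dx":0.1,"dz":-0.15},{"fingers":1,"yaw":0,"dy":0,"dx":0.1,"dz":-0.15},{"fingers":1,"yaw":0,"dy":0,"dx":0,"dz":-0.15},{"fingers":1,"yaw":0,"dy":0,"dx":0,"dz":-0.15}]'; python3 -c "
from h import *
from scipy.spatial.transform import Rotation as R
s=sensors.state();print(s['joint_positions'].round(2),R.from_quat(s['tcp_rot']).as_matrix().round(3).tolist())"
```

```text
clock: 16.27
tool_pos: [0.4448, 0.2055, 0.5024]
tcp_rot: [0.704, 0.709, -0.023, -0.027]
force: [0.5, 0.9, -0.9]
finger_gap: 0.997
grasp_force: 0.0
[-0.33  0.28 -0.17  0.9   0.01  2.03 -0.49] [[-0.007, 0.997, -0.071], [1.0, 0.008, 0.005], [0.006, -0.071, -0.997]]
```

```bash
python3 -m creep '[{"fingers":1,"yaw":0,"dy":0,"dx":0,"dz":-0.2},{"fingers":1,"yaw":0,"dy":0,"dx":0,"dz":-0.2},{"fingers":1,"yaw":0,"dy":0,"dx":0,"dz":-0.2}]'; python3 -c "
from h import *
from scipy.spatial.transform import Rotation as R
s=sensors.state();print(s['joint_positions'].round(2),R.from_quat(s['tcp_rot']).as_matrix().round(3).tolist())"
```

```text
clock: 16.65
tool_pos: [0.4334, 0.1985, 0.5457]
tcp_rot: [0.705, 0.709, 0.02, -0.012]
force: [-0.4, -0.7, -0.1]
finger_gap: 1.0
grasp_force: 0.0
[-0.45  0.21  0.02  0.87 -0.04  2.03 -0.45] [[-0.006, 1.0, 0.012], [0.999, 0.006, 0.045], [0.045, 0.012, -0.999]]
```

```bash
python3 -m creep '[{"fingers":1,"yaw":0,"dy":0,"dx":0,"dz":-0.2},{"fingers":1,"yaw":0,"dy":0,"dx":0,"dz":-0.2},{"fingers":1,"yaw":0,"dy":0,"dx":0,"dz":-0.2}]'; python3 -c "
from h import *
from scipy.spatial.transform import Rotation as R
s=sensors.state();print(s['joint_positions'].round(2),R.from_quat(s['tcp_rot']).as_matrix().round(3).tolist())"
```

```text
clock: 17.02
tool_pos: [0.4177, 0.1882, 0.5862]
tcp_rot: [0.705, 0.706, 0.063, 0.003]
force: [0.5, 0.0, 0.1]
finger_gap: 1.002
grasp_force: 0.0
[-0.45  0.14  0.03  0.85 -0.05  2.03 -0.45] [[-0.006, 0.996, 0.094], [0.996, -0.002, 0.084], [0.084, 0.094, -0.992]]
```

The tilt is now (+0.094, +0.084), tips towards +x and +y. If I reach a y-tilt of about 0.23, closed fingers with a flat face 29 mm wide can push centrally at floor level while the body stays clear. Before going further left, I'll check for overhead obstacles.

```bash
python3 - <<'E'
from h import *
for n in('scene','top'):
    W=np.load(f'/tmp/{n}.npz')['W'];q=W.reshape(-1,3);q=q[np.isfinite(q[:,2])];q=q[(q[:,2]>.25)]
    for y0 in np.arange(-.6,1.0,.1):
        k=q[(q[:,1]>y0)&(q[:,1]<y0+.1)&(q[:,0]>.1)]
        if len(k)>5:print(n,round(y0,1),len(k),'x',k[:,0].min().round(2),'z',k[:,2].min().round(2),k[:,2].max().round(2))
E
```

```text
scene -0.5 55 x 1.03 z 0.25 0.27
scene -0.4 312 x 1.02 z 0.25 0.27
scene -0.3 397 x 1.02 z 0.25 0.27
scene -0.2 293 x 1.02 z 0.25 0.27
scene -0.1 322 x 0.7 z 0.45 0.48
scene -0.0 1889 x 0.69 z 0.45 0.51
scene 0.1 9432 x 0.62 z 0.41 0.56
scene 0.2 3212 x 0.62 z 0.41 0.52
top -0.5 190 x 0.69 z 0.45 0.53
top -0.4 6883 x 0.66 z 0.49 0.65
top -0.3 10846 x 0.69 z 0.49 0.65
top -0.2 10428 x 0.69 z 0.49 0.65
top -0.1 10033 x 0.69 z 0.49 0.64
top -0.0 8087 x 0.69 z 0.48 0.65
top 0.1 5557 x 0.62 z 0.41 0.56
```

```bash
python3 -m creep '[{"fingers":0,"yaw":0,"dy":-0.2,"dx":0.14,"dz":0.12},{"fingers":0,"yaw":0,"dy":-0.2,"dx":0.14,"dz":0.12},{"fingers":0,"yaw":0,"dy":-0.2,"dx":0.14,"dz":0.01},{"fingers":0,"yaw":0,"dy":-0.2,"dx":0.14,"dz":0},{"fingers":0,"yaw":0,"dy":-0.2,"dx":0.14,"dz":0},{"fingers":0,"yaw":0,"dy":-0.2,"dx":0.14,"dz":0},{"fingers":0,"yaw":0,"dy":-0.2,"dx":0.14,"dz":0},{"fingers":0,"yaw":0,"dy":-0.2,"dx":0.14,"dz":0}]'; cat > st.py <<'E'
from h import *
from scipy.spatial.transform import Rotation as R
s=sensors.state();print(s['joint_positions'].round(2),s['tool_pos'].round(4),R.from_quat(s['tcp_rot']).as_matrix().round(3).tolist())
E
python3 st.py
```

```text
clock: 18.02
tool_pos: [0.1013, 0.4168, 0.5253]
tcp_rot: [0.705, 0.706, 0.063, 0.003]
force: [1.4, 0.4, 0.9]
finger_gap: 0.0
grasp_force: 0.0
[-0.97  0.03 -0.5   1.14  0.1   1.88 -1.42] [0.1013 0.4168 0.5253] [[-0.006, 0.996, 0.093], [0.996, -0.002, 0.085], [0.084, 0.093, -0.992]]
```

```bash
python3 -m creep '[{"fingers":0,"yaw":0,"dy":0,"dx":0.05,"dz":-0.2},{"fingers":0,"yaw":0,"dy":0,"dx":0.05,"dz":-0.2},{"fingers":0,"yaw":0,"dy":0,"dx":0.05,"dz":-0.2},{"fingers":0,"yaw":0,"dy":0,"dx":0.05,"dz":-0.2},{"fingers":0,"yaw":0,"dy":0,"dx":0.05,"dz":-0.2}]'; python3 st.py
```

```text
clock: 18.65
tool_pos: [0.1013, 0.4368, 0.5829]
tcp_rot: [0.706, 0.706, 0.065, -0.001]
force: [1.3, -0.6, -0.6]
finger_gap: -0.002
grasp_force: 0.0
[-1.91  0.12  0.59  0.9  -0.    2.03 -1.33] [0.1013 0.4368 0.5829] [[-0.004, 0.996, 0.091], [0.996, -0.004, 0.094], [0.094, 0.091, -0.991]]
```

```bash
python3 -m creep '[{"fingers":0,"yaw":0,"dy":0,"dx":0.05,"dz":-0.2},{"fingers":0,"yaw":0,"dy":0,"dx":0.05,"dz":-0.2},{"fingers":0,"yaw":0,"dy":0,"dx":0.05,"dz":-0.2},{"fingers":0,"yaw":0,"dy":0,"dx":0.05,"dz":-0.2},{"fingers":0,"yaw":0,"dy":0,"dx":0.05,"dz":-0.2},{"fingers":0,"yaw":0,"dy":0,"dx":0.05,"dz":-0.2}]'; python3 st.py
```

```text
clock: 19.4
tool_pos: [0.0814, 0.4401, 0.6621]
tcp_rot: [0.696, 0.701, 0.146, -0.05]
force: [0.2, 0.2, -0.7]
finger_gap: -0.001
grasp_force: 0.0
[-2.38  0.1   1.07  0.76 -0.03  2.03 -1.33] [0.0814 0.4401 0.6621] [[-0.025, 0.991, 0.134], [0.961, -0.013, 0.275], [0.274, 0.136, -0.952]]
```

Tool z is now (0.134, 0.275, −0.952), a 16° lean in y, which is what I wanted. Now back to the mill with shut fingers.

```bash
python3 -m creep '[{"fingers":0,"yaw":0.008,"dy":0.1,"dx":-0.1,"dz":0.074},{"fingers":0,"yaw":0,"dy":0.2,"dx":-0.2,"dz":0.074},{"fingers":0,"yaw":0,"dy":0.2,"dx":-0.2,"dz":0.074},{"fingers":0,"yaw":0,"dy":0.2,"dx":-0.2,"dz":0.074},{"fingers":0,"yaw":0,"dy":0.2,"dx":-0.2,"dz":0.074},{"fingers":0,"yaw":0,"dy":0.2,"dx":-0.2,"dz":0.074},{"fingers":0,"yaw":0,"dy":0.2,"dx":-0.2,"dz":0.074},{"fingers":0,"yaw":0,"dy":0.2,"dx":-0.2,"dz":0.074}]'; python3 st.py
```

```text
clock: 20.4
tool_pos: [0.3702, 0.1962, 0.5189]
tcp_rot: [0.705, 0.692, 0.145, -0.05]
force: [0.2, 0.8, 0.1]
finger_gap: -0.001
grasp_force: 0.0
[-1.5  -0.27  0.82  1.35  0.07  1.69 -0.68] [0.3702 0.1962 0.5189] [[-0.001, 0.991, 0.136], [0.962, -0.037, 0.272], [0.274, 0.131, -0.953]]
```

```bash
python3 -m creep '[{"fingers":0,"yaw":0,"dy":0.05,"dx":-0.28,"dz":0.026},{"fingers":0,"yaw":0,"dy":0.05,"dx":-0.28,"dz":0.026},{"fingers":0,"yaw":0,"dy":0.05,"dx":-0.28,"dz":0.026},{"fingers":0,"yaw":0,"dy":0.05,"dx":-0.28,"dz":0.026},{"fingers":0,"yaw":0,"dy":0.05,"dx":-0.28,"dz":0.026},{"fingers":0,"yaw":0,"dy":0.05,"dx":-0.28,"dz":0.026},{"fingers":0,"yaw":0,"dy":0.05,"dx":-0.28,"dz":0.026},{"fingers":0,"yaw":0,"dy":0.05,"dx":-0.28,"dz":0.026}]'; python3 st.py
```

```text
clock: 21.4
tool_pos: [0.3941, -0.1827, 0.3713]
tcp_rot: [0.708, 0.69, 0.151, -0.014]
force: [0.4, -1.1, 0.4]
finger_gap: 0.001
grasp_force: 0.0
[-0.95 -0.3   1.3   1.61  0.    1.51  0.33] [ 0.3941 -0.1827  0.3713] [[0.003, 0.981, 0.194], [0.972, -0.048, 0.228], [0.233, 0.188, -0.954]]
```

```bash
python3 -m creep '[{"fingers":0,"yaw":0,"dy":0.15,"dx":0,"dz":0.04},{"fingers":0,"yaw":0,"dy":0.15,"dx":-0.05,"dz":0.05},{"fingers":0,"yaw":0,"dy":0.1,"dx":-0.1,"dz":0.08},{"fingers":0,"yaw":0,"dy":0.1,"dx":-0.15,"dz":0.08},{"fingers":0,"yaw":0,"dy":0.05,"dx":-0.2,"dz":0.08}]'; python3 st.py
```

```text
clock: 22.02
tool_pos: [0.4229, -0.2028, 0.3253]
tcp_rot: [0.712, 0.683, 0.158, 0.041]
force: [-0.7, -0.5, 0.0]
finger_gap: 0.0
grasp_force: 0.0
[-0.92 -0.3   1.3   1.73  0.03  1.29  0.34] [ 0.4229 -0.2028  0.3253] [[0.017, 0.96, 0.281], [0.985, -0.064, 0.158], [0.169, 0.274, -0.947]]
```

```bash
python3 -m creep '[{"fingers":0,"yaw":0,"dy":0.07,"dx":-0.15,"dz":0.11},{"fingers":0,"yaw":0,"dy":0.07,"dx":-0.15,"dz":0.11},{"fingers":0,"yaw":0,"dy":0.07,"dx":-0.15,"dz":0.11}]'; python3 st.py
```

```text
clock: 22.4
tool_pos: [0.4186, -0.2333, 0.2813]
tcp_rot: [0.716, 0.676, 0.157, 0.078]
force: [-0.6, 0.2, -0.2]
finger_gap: 0.002
grasp_force: 0.0
[-0.84 -0.3   1.3   1.85  0.04  1.12  0.41] [ 0.4186 -0.2333  0.2813] [[0.037, 0.943, 0.33], [0.992, -0.074, 0.102], [0.12, 0.324, -0.938]]
```

```bash
python3 -m creep '[{"fingers":0,"yaw":0,"dy":0.16,"dx":-0.16,"dz":0.032},{"fingers":0,"yaw":0,"dy":0.16,"dx":-0.16,"dz":0.032},{"fingers":0,"yaw":0,"dy":0.16,"dx":-0.16,"dz":0.032},{"fingers":0,"yaw":0,"dy":0.16,"dx":-0.16,"dz":0.032},{"fingers":0,"yaw":0,"dy":0.16,"dx":-0.16,"dz":0.032}]'; python3 st.py
```

```text
clock: 23.02
tool_pos: [0.451, -0.2904, 0.3359]
tcp_rot: [0.718, 0.662, 0.154, 0.151]
force: [0.4, -0.5, 0.4]
finger_gap: -0.002
grasp_force: 0.0
[-0.84 -0.3   1.3   1.74  0.1   1.09  0.4 ] [ 0.451  -0.2904  0.3359] [[0.076, 0.904, 0.421], [0.997, -0.078, -0.013], [0.021, 0.421, -0.907]]
```

```bash
python3 -m creep '[{"fingers":0,"yaw":0,"dy":-0.05,"dx":0.1,"dz":0.0},{"fingers":0,"yaw":0,"dy":0,"dx":0,"dz":0},{"fingers":0,"yaw":0,"dy":0,"dx":0,"dz":0}]'; python3 st.py
```

```text
clock: 23.4
tool_pos: [0.4429, -0.27, 0.3313]
tcp_rot: [0.718, 0.662, 0.154, 0.15]
force: [-0.1, -0.6, -0.6]
finger_gap: 0.001
grasp_force: 0.0
[-0.73 -0.3   1.17  1.79  0.1   1.07  0.37] [ 0.4429 -0.27    0.3313] [[0.076, 0.904, 0.42], [0.997, -0.078, -0.012], [0.022, 0.419, -0.908]]
```

A pause lets the elbow swing back towards its natural posture, so I'll give it a little more time.

```bash
python3 -m creep '[{"fingers":0,"yaw":0,"dy":0,"dx":0,"dz":0},{"fingers":0,"yaw":0,"dy":0,"dx":0,"dz":0},{"fingers":0,"yaw":0,"dy":0,"dx":0,"dz":0},{"fingers":0,"yaw":0,"dy":0,"dx":0,"dz":0}]'; python3 st.py
```

```text
clock: 23.9
tool_pos: [0.4429, -0.2688, 0.331]
tcp_rot: [0.718, 0.662, 0.154, 0.15]
force: [0.6, -0.1, -0.2]
finger_gap: -0.0
grasp_force: 0.0
[-0.73 -0.3   1.16  1.79  0.1   1.08  0.37] [ 0.4429 -0.2688  0.331 ] [[0.075, 0.905, 0.419], [0.997, -0.078, -0.011], [0.023, 0.419, -0.908]]
```

```bash
python3 -m creep '[{"fingers":0,"yaw":0,"dy":-0.07,"dx":-0.05,"dz":0.14},{"fingers":0,"yaw":0,"dy":-0.07,"dx":-0.05,"dz":0.14},{"fingers":0,"yaw":0,"dy":-0.07,"dx":-0.05,"dz":0.14},{"fingers":0,"yaw":0,"dy":-0.07,"dx":-0.05,"dz":0.14}]'; python3 st.py
```

```text
clock: 24.4
tool_pos: [0.4365, -0.3045, 0.2054]
tcp_rot: [0.717, 0.663, 0.154, 0.149]
force: [0.0, -0.1, -0.1]
finger_gap: -0.001
grasp_force: 0.0
[-0.38  0.16  1.29  1.98 -0.62  0.92  1.14] [ 0.4365 -0.3045  0.2054] [[0.073, 0.905, 0.419], [0.997, -0.076, -0.01], [0.023, 0.418, -0.908]]
```

Joint 2 is off its limit and the tilt is holding: tool z = (0.42, −0.01, −0.91), body leaning to −x. With shut fingers this clears the mill's head by about 5 mm, so I'll approach behind the mill.

```bash
python3 -m creep '[{"fingers":0,"yaw":-0.012,"dy":0.036,"dx":-0.07,"dz":0.11},{"fingers":0,"yaw":-0.011,"dy":0.036,"dx":-0.07,"dz":0.11},{"fingers":0,"yaw":0,"dy":0.036,"dx":-0.06,"dz":0.11},{"fingers":0,"yaw":0,"dy":0.036,"dx":-0.04,"dz":0.11},{"fingers":0,"yaw":0,"dy":0.036,"dx":-0.03,"dz":0.11},{"fingers":0,"yaw":0,"dy":0.036,"dx":0,"dz":0.11},{"fingers":0,"yaw":0,"dy":0,"dx":0,"dz":0}]'; python3 st.py
```

```text
clock: 25.28
tool_pos: [0.5293, -0.3587, 0.1024]
tcp_rot: [0.692, 0.689, 0.148, 0.153]
force: [-1.0, 1.1, -1.0]
finger_gap: 0.002
grasp_force: 0.0
[ 0.02  0.56  0.97  1.84 -1.04  0.93  1.49] [ 0.5293 -0.3587  0.1024] [[0.005, 0.909, 0.416], [1.0, -0.003, -0.007], [-0.005, 0.416, -0.909]]
```

```bash
python3 -m creep '[{"fingers":0,"yaw":0,"dy":-0.045,"dx":0,"dz":0.11},{"fingers":0,"yaw":0,"dy":-0.055,"dx":0,"dz":0.13},{"fingers":0,"yaw":0,"dy":-0.045,"dx":0,"dz":0.104},{"fingers":0,"yaw":0,"dy":-0.03,"dx":0.03,"dz":0.07},{"fingers":0,"yaw":0,"dy":-0.015,"dx":0.05,"dz":0.03},{"fingers":0,"yaw":0,"dy":0,"dx":0.03,"dz":0}]'; python3 st.py;  python3 - <<'E' 2>/dev/null
from look import *
look((.50,.585,-.35,-.2),'s4.png')
i=cv2.imread('pics/s4.png');cv2.imwrite('pics/s4c.png',cv2.resize(i[60:230,220:440],None,fx=3,fy=3))
E
```

```text
clock: 26.02
tool_pos: [0.5318, -0.3379, 0.008]
tcp_rot: [0.693, 0.689, 0.149, 0.154]
force: [1.1, -0.0, -0.2]
finger_gap: -0.003
grasp_force: 0.0
[ 0.08  0.67  0.82  1.94 -1.27  0.78  1.69] [ 0.5318 -0.3379  0.008 ] [[0.007, 0.908, 0.419], [1.0, -0.004, -0.008], [-0.006, 0.419, -0.908]]
[ 0.5318 -0.3379  0.008 ] [[0.007, 0.908, 0.419], [1.0, -0.004, -0.008], [-0.006, 0.419, -0.908]] [ 1.1 -0.  -0.2]
knob [ 0.5299 -0.2767  0.1637] 1 head ext [ 0.501  -0.3413  0.548  -0.2523]
foot circle [ 0.528  -0.2787] 81
0.02 [ 0.5274 -0.2778] 111
0.036 [ 0.5274 -0.278 ] 96
0.08 [ 0.5265 -0.278 ] 82
0.135 [ 0.5252 -0.2785] 101
```

View pics/s4c.png

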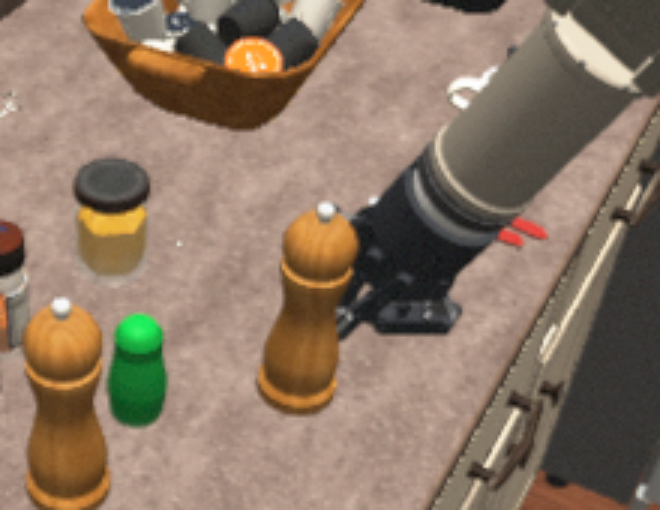

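The gripper leans away from the mill (crop 300,330) and only the finger tip is behind its foot. I'll lower 3 mm and push.

```bash
python3 -m creep '[{"fingers":0,"yaw":0,"dy":-0.006,"dx":0.04,"dz":0.0136},{"fingers":0,"yaw":0,"dy":0,"dx":0.03,"dz":0},{"fingers":0,"yaw":0,"dy":0,"dx":0.02,"dz":-0.0001},{"fingers":0,"yaw":0,"dy":0,"dx":0.02,"dz":-0.0001},{"fingers":0,"yaw":0,"dy":0,"dx":0.02,"dz":-0.0001},{"fingers":0,"yaw":0,"dy":0,"dx":0.02,"dz":-0.0001},{"fingers":0,"yaw":0,"dy":0,"dx":0.02,"dz":-0.0001},{"fingers":0,"yaw":0,"dy":0,"dx":0.02,"dz":-0.0001}]'; python3 - <<'E' 2>/dev/null
from look import *
look((.50,.585,-.35,-.2))
E
```

```text
clock: 27.08
tool_pos: [0.5319, -0.301, 0.0047]
tcp_rot: [0.693, 0.688, 0.149, 0.154]
force: [-0.7, -0.7, -0.1]
finger_gap: -0.001
grasp_force: 0.3
[ 0.5319 -0.301   0.0047] [[0.008, 0.908, 0.419], [1.0, -0.005, -0.01], [-0.007, 0.419, -0.908]] [-0.7 -0.7 -0.1]
knob [ 0.5266 -0.2502  0.1625] 2 head ext [ 0.5009 -0.3068  0.549  -0.2317]
foot circle [ 0.5298 -0.2616] 75
0.02 [ 0.5294 -0.2604] 99
0.036 [ 0.5289 -0.2602] 98
0.08 [ 0.5274 -0.2582] 81
0.135 [ 0.5253 -0.2563] 103
```

Contact is now on the foot flange, with a centre distance of 39.4 mm. There is a steady 2° lean that doesn't grow with travel. The contact point is near the tip's right edge, so I'll back off one step, shift 4 mm to +x and continue.

```bash
python3 -m creep '[{"fingers":0,"yaw":-0.01,"dy":0,"dx":-0.03,"dz":0},{"fingers":0,"yaw":0,"dy":0.018,"dx":0,"dz":0.0084},{"fingers":0,"yaw":0,"dy":0,"dx":0.03,"dz":-0.0001},{"fingers":0,"yaw":0,"dy":0,"dx":0.02,"dz":-0.0001},{"fingers":0,"yaw":0,"dy":0,"dx":0.02,"dz":-0.0001},{"fingers":0,"yaw":0,"dy":0,"dx":0.02,"dz":-0.0001},{"fingers":0,"yaw":0,"dy":0,"dx":0.02,"dz":-0.0001},{"fingers":0,"yaw":0,"dy":0,"dx":0.02,"dz":-0.0001}]'; python3 - <<'E' 2>/dev/null
from look import *
look((.50,.585,-.33,-.18))
E
```

```text
clock: 28.12
tool_pos: [0.5353, -0.2808, 0.0043]
tcp_rot: [0.682, 0.699, 0.146, 0.157]
force: [1.1, -0.9, -0.8]
finger_gap: 0.003
grasp_force: 0.4
[ 0.5353 -0.2808  0.0043] [[-0.02, 0.908, 0.419], [1.0, 0.027, -0.01], [-0.02, 0.418, -0.908]] [ 1.1 -0.9 -0.8]
knob [ 0.5301 -0.2289  0.165 ] 1 head ext [ 0.5031 -0.285   0.5531 -0.2089]
foot circle [ 0.5329 -0.2417] 85
0.02 [ 0.5323 -0.2401] 110
0.036 [ 0.5316 -0.2397] 93
0.08 [ 0.5298 -0.2369] 84
0.135 [ 0.5278 -0.2344] 103
```

The mill drifts to +x because the tip's rounded bottom makes the effective contact left of centre. I'll back off so it settles, lower 2.5 mm, shift +3 mm, yaw slightly and push on.

```bash
python3 -m creep '[{"fingers":0,"yaw":-0.02,"dy":0,"dx":-0.03,"dz":0},{"fingers":0,"yaw":0,"dy":0.0093,"dx":0,"dz":0.018},{"fingers":0,"yaw":0,"dy":0.0022,"dx":0.025,"dz":-0.0002},{"fingers":0,"yaw":0,"dy":0.0022,"dx":0.02,"dz":-0.0002},{"fingers":0,"yaw":0,"dy":0.0018,"dx":0.02,"dz":-0.0002},{"fingers":0,"yaw":0,"dy":0.0018,"dx":0.02,"dz":-0.0002},{"fingers":0,"yaw":0,"dy":0.0018,"dx":0.02,"dz":-0.0002},{"fingers":0,"yaw":0,"dy":0.0018,"dx":0.02,"dz":-0.0002}]'; python3 - <<'E' 2>/dev/null
from look import *
look((.50,.585,-.31,-.15))
E
```

```text
clock: 29.18
tool_pos: [0.5391, -0.2629, 0.0027]
tcp_rot: [0.66, 0.72, 0.141, 0.162]
force: [0.6, -5.2, 5.3]
finger_gap: -0.003
grasp_force: 2.4
[ 0.5391 -0.2629  0.0027] [[-0.076, 0.904, 0.42], [0.996, 0.089, -0.012], [-0.048, 0.417, -0.908]] [ 0.6 -5.2  5.3]
knob [ 0.5253 -0.2102  0.1621] 6 head ext [ 0.501  -0.2629  0.5527 -0.1865]
foot circle [ 0.534  -0.2237] 74
0.02 [ 0.5329 -0.2219] 98
0.036 [ 0.5321 -0.221 ] 99
0.08 [ 0.5293 -0.2167] 81
0.135 [ 0.5257 -0.2121] 109
```

The lean grew. The geometry says the right knuckle, at z≈66 mm, is touching the mill's waist. I'll back off, yaw +14° so that knuckle trails, and raise 2.5 mm.

```bash
python3 -m creep '[{"fingers":0,"yaw":0,"dy":0,"dx":-0.05,"dz":-0.005},{"fingers":0,"yaw":0.04,"dy":0.0052,"dx":0,"dz":-0.0064},{"fingers":0,"yaw":0.036,"dy":0,"dx":0,"dz":0},{"fingers":0,"yaw":0,"dy":-0.006,"dx":0.04,"dz":-0.0006},{"fingers":0,"yaw":0,"dy":-0.0038,"dx":0.025,"dz":-0.0005},{"fingers":0,"yaw":0,"dy":-0.003,"dx":0.02,"dz":-0.0005},{"fingers":0,"yaw":0,"dy":-0.003,"dx":0.02,"dz":-0.0005},{"fingers":0,"yaw":0,"dy":-0.003,"dx":0.02,"dz":-0.0005}]'; python3 - <<'E' 2>/dev/null
from look import *
look((.50,.585,-.31,-.15))
E
```

```text
clock: 30.22
tool_pos: [0.5393, -0.2463, 0.0053]
tcp_rot: [0.741, 0.636, 0.159, 0.143]
force: [-0.1, -0.8, -1.5]
finger_gap: 0.0
grasp_force: 0.4
[ 0.5393 -0.2463  0.0053] [[0.139, 0.897, 0.419], [0.989, -0.149, -0.01], [0.053, 0.415, -0.908]] [-0.1 -0.8 -1.5]
knob [ 0.5343 -0.2006  0.163 ] 2 head ext [ 0.5068 -0.2415  0.5554 -0.1794]
foot circle [ 0.535  -0.2066] 83
0.02 [ 0.5347 -0.2056] 100
0.036 [ 0.5343 -0.2062] 102
0.08 [ 0.5329 -0.205 ] 82
0.135 [ 0.5313 -0.2048] 110
```

It's upright now, so I'll continue and steer slightly to −x.

```bash
python3 -m creep '[{"fingers":0,"yaw":0,"dy":-0.005,"dx":0.024,"dz":-0.0008},{"fingers":0,"yaw":0,"dy":-0.005,"dx":0.024,"dz":-0.0008},{"fingers":0,"yaw":0,"dy":-0.005,"dx":0.024,"dz":-0.0008},{"fingers":0,"yaw":0,"dy":-0.005,"dx":0.024,"dz":-0.0008},{"fingers":0,"yaw":0,"dy":-0.005,"dx":0.024,"dz":-0.0008}]'; python3 - <<'E' 2>/dev/null
from look import *
look((.50,.585,-.29,-.12))
E
```

```text
clock: 30.9
tool_pos: [0.5378, -0.2217, 0.0052]
tcp_rot: [0.741, 0.636, 0.159, 0.143]
force: [-0.3, -2.2, -0.3]
finger_gap: -0.001
grasp_force: 0.4
[ 0.5378 -0.2217  0.0052] [[0.139, 0.897, 0.419], [0.989, -0.149, -0.01], [0.054, 0.415, -0.908]] [-0.3 -2.2 -0.3]
knob [ 0.5335 -0.1775  0.1614] 2 head ext [ 0.507  -0.2189  0.5534 -0.1548]
foot circle [ 0.535  -0.1822] 87
0.02 [ 0.5344 -0.1812] 110
0.036 [ 0.5342 -0.1818] 108
0.08 [ 0.5328 -0.1809] 88
0.135 [ 0.5314 -0.1808] 105
```

```bash
python3 -m creep '[{"fingers":0,"yaw":0,"dy":-0.0045,"dx":0.024,"dz":-0.0005},{"fingers":0,"yaw":0,"dy":-0.0045,"dx":0.024,"dz":-0.0005},{"fingers":0,"yaw":0,"dy":-0.0045,"dx":0.024,"dz":-0.0005},{"fingers":0,"yaw":0,"dy":-0.0045,"dx":0.024,"dz":-0.0005},{"fingers":0,"yaw":0,"dy":-0.0045,"dx":0.024,"dz":-0.0005},{"fingers":0,"yaw":0,"dy":-0.0045,"dx":0.024,"dz":-0.0005},{"fingers":0,"yaw":0,"dy":-0.0045,"dx":0.024,"dz":-0.0005},{"fingers":0,"yaw":0,"dy":-0.0045,"dx":0.024,"dz":-0.0005}]'; python3 - <<'E' 2>/dev/null
from look import *
look((.50,.585,-.25,-.08))
E
python3 st.py
```

```text
clock: 31.95
tool_pos: [0.5364, -0.1827, 0.005]
tcp_rot: [0.741, 0.636, 0.159, 0.143]
force: [-0.8, -0.7, 0.2]
finger_gap: 0.003
grasp_force: 0.4
[ 0.5364 -0.1827  0.005 ] [[0.139, 0.897, 0.419], [0.989, -0.149, -0.01], [0.054, 0.415, -0.908]] [-0.8 -0.7  0.2]
knob [ 0.5313 -0.1428  0.1619] 2 head ext [ 0.5073 -0.199   0.5546 -0.1171]
foot circle [ 0.5353 -0.1434] 87
0.02 [ 0.5346 -0.1424] 111
0.036 [ 0.5346 -0.143 ] 112
0.08 [ 0.5334 -0.1425] 85
0.135 [ 0.5321 -0.1427] 118
[-0.26  0.54  0.82  2.16 -1.33  0.56  1.43] [ 0.5364 -0.1816  0.0049] [[0.138, 0.898, 0.419], [0.989, -0.148, -0.008], [0.055, 0.415, -0.908]]
```

```bash
python3 -m creep '[{"fingers":0,"yaw":0,"dy":0.005,"dx":-0.03,"dz":0},{"fingers":0,"yaw":0,"dy":0.022,"dx":0.0035,"dz":0.0105},{"fingers":0,"yaw":0,"dy":-0.005,"dx":0.028,"dz":-0.0005},{"fingers":0,"yaw":0,"dy":-0.0045,"dx":0.024,"dz":-0.0005},{"fingers":0,"yaw":0,"dy":-0.005,"dx":0.024,"dz":-0.0006},{"fingers":0,"yaw":0,"dy":-0.005,"dx":0.024,"dz":-0.0006},{"fingers":0,"yaw":0,"dy":-0.005,"dx":0.024,"dz":-0.0006},{"fingers":0,"yaw":0,"dy":-0.005,"dx":0.024,"dz":-0.0006}]'; python3 - <<'E' 2>/dev/null
from look import *
look((.50,.585,-.23,-.04))
E
```

```text
clock: 33.0
tool_pos: [0.54, -0.1589, 0.005]
tcp_rot: [0.741, 0.636, 0.159, 0.144]
force: [0.4, -2.3, 0.6]
finger_gap: 0.003
grasp_force: 0.5
[ 0.54   -0.1589  0.005 ] [[0.139, 0.897, 0.419], [0.989, -0.149, -0.01], [0.053, 0.416, -0.908]] [ 0.4 -2.3  0.6]
knob [ 0.5305 -0.1124  0.1621] 2 head ext [ 0.5054 -0.1748  0.554  -0.0917]
foot circle [ 0.534  -0.1192] 88
0.02 [ 0.5334 -0.1181] 110
0.036 [ 0.533  -0.1185] 107
0.08 [ 0.5318 -0.1172] 86
0.135 [ 0.53   -0.1165] 118
```

```bash
python3 -m creep '[{"fingers":0,"yaw":0,"dy":-0.0045,"dx":0.024,"dz":-0.0005},{"fingers":0,"yaw":0,"dy":-0.0045,"dx":0.024,"dz":-0.0005},{"fingers":0,"yaw":0,"dy":-0.0045,"dx":0.024,"dz":-0.0005},{"fingers":0,"yaw":0,"dy":-0.0045,"dx":0.024,"dz":-0.0005},{"fingers":0,"yaw":0,"dy":-0.0045,"dx":0.024,"dz":-0.0005},{"fingers":0,"yaw":0,"dy":-0.0045,"dx":0.024,"dz":-0.0005},{"fingers":0,"yaw":0,"dy":-0.0045,"dx":0.024,"dz":-0.0005},{"fingers":0,"yaw":0,"dy":-0.0045,"dx":0.024,"dz":-0.0005}]'; python3 - <<'E' 2>/dev/null
from look import *
look((.50,.585,-.19,0))
E
```

```text
clock: 34.05
tool_pos: [0.5384, -0.1196, 0.0046]
tcp_rot: [0.741, 0.636, 0.159, 0.143]
force: [-0.2, -2.3, 1.1]
finger_gap: -0.002
grasp_force: 0.5
[ 0.5384 -0.1196  0.0046] [[0.139, 0.897, 0.419], [0.989, -0.149, -0.01], [0.053, 0.415, -0.908]] [-0.2 -2.3  1.1]
knob [nan nan nan] 0 head ext [ 0.5051 -0.1145  0.5535 -0.0532]
foot circle [ 0.5337 -0.0797] 91
0.02 [ 0.5355 -0.0342] 145
0.036 [ 0.5326 -0.0792] 112
0.08 [ 0.5313 -0.0781] 90
0.135 [ 0.5297 -0.0778] 119
```

```bash
python3 -m creep '[{"fingers":0,"yaw":0,"dy":-0.0045,"dx":0.024,"dz":-0.0006},{"fingers":0,"yaw":0,"dy":-0.0045,"dx":0.024,"dz":-0.0006},{"fingers":0,"yaw":0,"dy":-0.0045,"dx":0.024,"dz":-0.0006},{"fingers":0,"yaw":0,"dy":-0.0045,"dx":0.024,"dz":-0.0006},{"fingers":0,"yaw":0,"dy":-0.0045,"dx":0.024,"dz":-0.0006},{"fingers":0,"yaw":0,"dy":-0.0045,"dx":0.024,"dz":-0.0006},{"fingers":0,"yaw":0,"dy":-0.0045,"dx":0.024,"dz":-0.0006},{"fingers":0,"yaw":0,"dy":-0.0045,"dx":0.024,"dz":-0.0006}]'; python3 - <<'E' 2>/dev/null
from look import *
look((.50,.585,-.15,.04))
E
python3 st.py
```

```text
clock: 35.1
tool_pos: [0.5369, -0.0804, 0.0045]
tcp_rot: [0.741, 0.636, 0.159, 0.143]
force: [-0.3, -1.1, -0.3]
finger_gap: 0.003
grasp_force: 0.5
[ 0.5369 -0.0804  0.0045] [[0.139, 0.897, 0.419], [0.989, -0.149, -0.01], [0.054, 0.415, -0.908]] [-0.3 -1.1 -0.3]
knob [ 0.5369 -0.0389  0.1604] 1 head ext [ 0.5046 -0.0777  0.5536 -0.0137]
foot circle [ 0.5331 -0.0408] 95
0.02 [0.5407 0.0107] 291
0.036 [ 0.532 -0.04 ] 115
0.08 [ 0.5305 -0.0392] 92
0.135 [ 0.5291 -0.0386] 112
[-0.5   0.48  0.8   2.24 -1.34  0.41  1.24] [ 0.5368 -0.0793  0.0043] [[0.138, 0.898, 0.418], [0.989, -0.148, -0.008], [0.055, 0.415, -0.908]]
```

```bash
python3 -m creep '[{"fingers":0,"yaw":0,"dy":-0.0045,"dx":0.024,"dz":-0.0006},{"fingers":0,"yaw":0,"dy":-0.0045,"dx":0.024,"dz":-0.0006},{"fingers":0,"yaw":0,"dy":-0.0045,"dx":0.024,"dz":-0.0006},{"fingers":0,"yaw":0,"dy":-0.0045,"dx":0.024,"dz":-0.0006},{"fingers":0,"yaw":0,"dy":-0.004,"dx":0.02,"dz":-0.0006},{"fingers":0,"yaw":0,"dy":-0.003,"dx":0.015,"dz":-0.0006}]'; python3 - <<'E' 2>/dev/null
from look import *
look((.50,.575,-.11,.04),'s5.png')
E
```

```text
clock: 35.9
tool_pos: [0.5357, -0.0538, 0.0045]
tcp_rot: [0.741, 0.637, 0.159, 0.143]
force: [-0.1, -1.0, 0.7]
finger_gap: -0.001
grasp_force: 0.5
[ 0.5357 -0.0538  0.0045] [[0.139, 0.897, 0.419], [0.989, -0.149, -0.01], [0.054, 0.415, -0.908]] [-0.1 -1.   0.7]
knob [ 0.5251 -0.0092  0.1611] 4 head ext [ 0.504  -0.0568  0.552   0.0365]
foot circle [0.4988 0.0183] 97
0.02 [0.54   0.0147] 218
0.036 [ 0.5315 -0.0136] 108
0.08 [ 0.5301 -0.0128] 93
0.135 [ 0.5286 -0.0123] 121
```

View pics/s5.png

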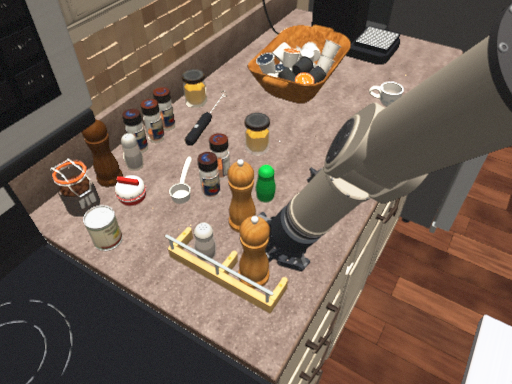

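The mill stands upright in the empty bay at (255,250), and the salt shaker at (205,240) hasn't moved. About 8 mm remains, so I'll finish slowly and watch the force.

```bash
python3 -m creep '[{"fingers":0,"yaw":0,"dy":-0.002,"dx":0.012,"dz":-0.0003},{"fingers":0,"yaw":0,"dy":-0.002,"dx":0.01,"dz":-0.0003},{"fingers":0,"yaw":0,"dy":-0.002,"dx":0.01,"dz":-0.0003}]'; python3 - <<'E' 2>/dev/null
from look import *
look((.50,.56,-.11,.04))
E
```

```text
clock: 36.33
tool_pos: [0.5355, -0.0476, 0.0045]
tcp_rot: [0.741, 0.636, 0.159, 0.143]
force: [0.3, -1.2, -1.9]
finger_gap: -0.0
grasp_force: 0.5
[ 0.5355 -0.0476  0.0045] [[0.139, 0.897, 0.419], [0.989, -0.149, -0.01], [0.053, 0.415, -0.908]] [ 0.3 -1.2 -1.9]
knob [nan nan nan] 0 head ext [ 0.5022 -0.0523  0.553   0.0368]
foot circle [0.5279 0.0115] 84
0.02 [0.5264 0.0144] 176
0.036 [ 0.5314 -0.0076] 59
0.08 [ 0.5301 -0.0066] 92
0.135 [ 0.5285 -0.0064] 115
```

```bash
python3 -m creep '[{"fingers":0,"yaw":0,"dy":-0.001,"dx":0.006,"dz":-0.0001},{"fingers":0,"yaw":0,"dy":-0.001,"dx":0.006,"dz":-0.0001}]';python3 -m creep '[{"fingers":0,"yaw":0,"dy":0,"dx":0.005,"dz":-0.0001},{"fingers":0,"yaw":0,"dy":0,"dx":0,"dz":0}]'; python3 - <<'E' 2>/dev/null
from look import *
look((.50,.56,-.11,.04))
E
```

```text
clock: 36.62
tool_pos: [0.5355, -0.0452, 0.0045]
tcp_rot: [0.741, 0.636, 0.159, 0.143]
force: [0.1, -1.5, 0.2]
finger_gap: 0.003
grasp_force: 0.5
clock: 36.88
tool_pos: [0.5356, -0.0447, 0.0046]
tcp_rot: [0.741, 0.636, 0.159, 0.144]
force: [0.5, -2.4, -0.9]
finger_gap: 0.003
grasp_force: 0.9
[ 0.5356 -0.0447  0.0046] [[0.14, 0.897, 0.419], [0.989, -0.149, -0.011], [0.053, 0.416, -0.908]] [ 0.5 -2.4 -0.9]
knob [0.5309 0.0009 0.1623] 4 head ext [ 0.5045 -0.0378  0.5564  0.0359]
foot circle [0.5284 0.0113] 77
0.02 [0.5294 0.0143] 158
0.036 [0.4854 0.0174] 54
0.08 [ 0.53   -0.0036] 95
0.135 [ 0.5287 -0.0031] 120
```

```bash
python3 -m creep '[{"fingers":0,"yaw":0,"dy":-0.001,"dx":0.006,"dz":-0.0001},{"fingers":0,"yaw":0,"dy":0,"dx":0,"dz":0}]'; python3 -c "
from h import *
s=sensors.state();print(s['tool_pos'],s['force'])"
```

```text
clock: 37.17
tool_pos: [0.5356, -0.0445, 0.0047]
tcp_rot: [0.741, 0.636, 0.159, 0.144]
force: [0.8, -3.7, -0.5]
finger_gap: -0.001
grasp_force: 2.2
[ 0.53563799 -0.04447915  0.00473352] [ 0.76172379 -3.74575444 -0.47296408]
```

The finger has stopped and the force is rising, so the mill is home against the back rail. Backing off gently to −y.

```bash
python3 -m creep '[{"fingers":0,"yaw":0,"dy":0.002,"dx":-0.015,"dz":0},{"fingers":0,"yaw":0,"dy":0.006,"dx":-0.04,"dz":0},{"fingers":0,"yaw":0,"dy":0.015,"dx":-0.1,"dz":0},{"fingers":0,"yaw":0,"dy":0.02,"dx":-0.15,"dz":0},{"fingers":0,"yaw":0,"dy":0.02,"dx":-0.15,"dz":-0.02},{"fingers":0,"yaw":0,"dy":0,"dx":0,"dz":0}]'; python3 - <<'E' 2>/dev/null
from look import *
from knob import knob
look((.50,.56,-.06,.04),'s6.png')
knob(.529,-.003)
T=viewer.capture('top')[0];save('t6.png',T)
i=cv2.imread('pics/s6.png')[120:310,60:330];j=cv2.imread('pics/t6.png')[90:280,150:360]
cv2.imwrite('pics/f6.png',cv2.resize(np.hstack([i,j]),None,fx=1.6,fy=1.6))
E
```

```text
clock: 37.92
tool_pos: [0.5328, -0.138, 0.0094]
tcp_rot: [0.742, 0.635, 0.159, 0.145]
force: [0.7, -0.3, -0.5]
finger_gap: -0.002
grasp_force: 0.0
[ 0.5328 -0.138   0.0094] [[0.144, 0.896, 0.42], [0.988, -0.152, -0.013], [0.053, 0.417, -0.907]] [ 0.7 -0.3 -0.5]
knob [5.307e-01 3.000e-04 1.618e-01] 3 head ext [ 0.5044 -0.0259  0.5535  0.0365]
foot circle [0.5273 0.0112] 78
0.02 [0.5285 0.0148] 157
0.036 [ 0.5316 -0.0043] 53
0.08 [ 0.5301 -0.0042] 95
0.135 [ 0.5288 -0.0044] 117
scene knob [ 0.5278 -0.0042  0.1669] 46 max z 0.1701
top knob [ 0.5289 -0.007   0.1677] 28 max z 0.1713
head ext [ 0.5051 -0.0303  0.1208] [0.5529 0.0173 0.1694]
```

View pics/f6.png

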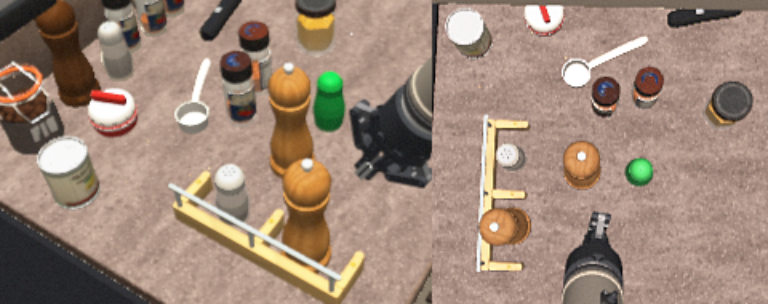

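The mill stands upright in the near bay (left crop 305,215), against the back rail. The salt shaker, jars and look-alikes are where they stood, and the gripper is clear.

```bash
python3 -c "
from bench import order
print(order.close_job())"
```

```text
the job is handed in; nothing more can be done
None
```

The pepper mill stands upright in the empty bay against the back rail, with the salt shaker and jars where they stood, handed in at about 38 s; early in the push a gripper knuckle touched its waist and it leaned by up to about 5°, but it settled upright each time I backed off.

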